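# Snap the brush clips onto the drying bar

## Task

Open the vise jaw well clear of the mended brush clip, lift the clip out, and snap it and every other loose clip on the table fully onto the tube of the drying bar, anywhere between the posts, each with its notched tab pointing up. Slide the empty vise fully shut again, and do not knock over the paint bottles or the pot.

Things in the scene. Friction and masses are not known exactly. Their poses are not given: they have to be found in the camera images.
- clip1_mid (a point): one of two to four loose black plastic spring clips standing on the table (any may be absent). 74.5 mm tall; grip tab on top 24 long x 12 thick x 30 tall, notched; bridge 44 x 44 x 10, its top 44.5 mm up; two sprung arms with toes 46 mm across. Bore along its x, tab's thickness along y, z up. Point: centre, 37 mm above the toes' underside, 15 mm above the bore's axis
- clip2_mid (a point): one of two to four loose clips standing on the table (may be absent); same size, point and axes as clip1_mid
- clip3_mid (a point): one of two to four loose clips standing on the table (may be absent); same size, point and axes as clip1_mid
- clip4_mid (a point): one of two to four loose clips standing on the table (may be absent); same size, point and axes as clip1_mid
- clip5_mid (a point): the mended clip, standing between the vise jaws at the start, its x along the vise's x; same size, point and axes as clip1_mid
- bar_mid (a point): middle of the drying bar's fixed aluminium tube, on its axis, 60 mm above the table, x along the tube. Tube 25 mm diameter, 282 mm free between wooden posts 78 mm high. A clip's mouth is 17 mm wide: about 7 to 15 N straight down over the last 23 mm of travel snaps it on; its bridge then rests on the tube, its centre is 15 mm above the axis, and friction keeps it upright
- vise: grey bench vise fixed to the table; origin at table level near its middle, its x along the jaw's travel. Bed 250 x 100 mm, 25 mm high, on which the mended clip stands; fixed jaw on the +x side, its face at x = 30 mm, 69 mm high
- vise_seat (a point): where the mended clip's centre lies while it stands in the vise, 62 mm above the table, between the jaws; x along the jaw's travel
- jaw_fin (a point): centre of the upright steel fin on the vise's sliding jaw (30 mm along the vise's x, 16 mm thick across it, 44 mm tall, standing on the 75 mm high jaw block; fin top 117.5 mm above the table): pinch it across its thickness and pull it along the vise's x
- jaw (a joint): gap between the vise jaws in m: 0 shut, about 0.045 at the start (closed on the mended clip), 0.09 fully open. Grows as the jaw slides to the vise's -x, against about 4 N of friction; stays where it is left. A 4 mm lip on the sliding jaw overhangs the end of the clip's bridge and holds it down until the jaw is opened
- bottle_a: paint bottle, 52 mm diameter, 120 mm tall, origin at its underside; not to be knocked over
- bottle_b: taller paint bottle, 56 mm diameter, 140 mm tall, origin at its underside; a bystander, too heavy to shift
- pot: small squat paint pot, 48 mm diameter, 45 mm tall, origin at its underside; not to be knocked over

How it is judged:
By the outcome, as a careful person would: the job done as asked, in the order asked, and still so for the second after the job is handed in, with the robot touching nothing.
Of clip1, clip2, clip3, clip4 only 2 to 4 are there at a start; the rules pass over those that are not, and their reading is None.
At some moment in a run one of clip1, clip2, clip3, clip4 may be knocked a few centimetres aside while the robot is not near it.
Once in a run the grip may slacken for a moment while it holds something.
It also fails if it takes over 210 s, if anything falls off the work surface, if the arm or the gripper's body presses on something with over 40 N, if the wrist force passes 120 N, or if a joint passes its speed limit or range.

## Robot

A 6-joint arm with a two-finger parallel gripper is mounted at the origin on the work surface. World frame = base frame: x ahead of the robot, y to its left, z up, the work surface at z = 0. Lengths are in m, angles in degrees, forces in N, time in s.
With the tool pointing down it reaches from about 0.25 to 0.725 m from the base axis. Payload 9.7 kg.
Tool frame: the origin (TCP) lies between the finger pads; the fingertips stand 11 mm ahead of it and the grasp point (between the pads) lies 8 mm behind it; z points along the fingers, y is the direction in which the jaws open and shut (so a half turn about z gives the same grasp; the last joint's range is limited). The gripper opens to 85 mm and grips with 20 to 120 N. Pads are 22 mm wide; open, the fingers measure 114 mm over their backs; the gripper's body (76 mm by 85 mm) begins 54 mm behind the grasp point. The pads swing forward as they close: fully open they stand 13 mm farther back than shut.
Start: joints at [69.844, 4.979, 10.078, 95.1, 0, 90], TCP at [0.19, 0.516, 0.242] pointing down, gripper open.
Joint ranges: [-179.16, 179.16], [-48.56, 103.87], [-65.8, 70.77], [-126.05, 130.52], [-82.76, 87.17], [-180, 180]. Speed limits (degrees/s): [127.2, 127.2, 147.25, 180, 180, 180].

## Interface

Orientations are given as [roll, pitch, yaw] about the fixed x, y, z axes, in that order (R = Rz(yaw) Ry(pitch) Rx(roll)).
In Python, from workcell import bot gives the robot as it stands.
- The arm moves only by the tool play_rows, never from a script. Its argument "targets" is a list of rows, each an object of numbers: "fingers": the gripper command: -1 is shut, 1 is fully open, values between are in proportion; "x", "y", "z": the shift along the tool's x, y, z in m; "wx", "wy", "wz": the turn, a rotation vector about the tool's x, y, z in degrees. In form: [{"fingers": .., "x": .., "y": .., "z": .., "wx": .., "wy": .., "wz": ..}, ...]. A call has 1 to 20 rows; each row is the pose to reach, as a shift and turn from the pose commanded when the call began, along the tool's axes at that moment; what a row does not reach only later rows make up. A row lasts 1/12 s, in which the tool goes at most 41.7 mm and 7.16 degrees, less where a joint would pass 70% of its speed; a pose out of reach is approached as far as the arm can. A call with a gripper value outside its range is refused whole. The fingers move at their own pace and stop on an object; "grip_force" is the grip in N (left out, the last holds). Time passes only in rows, so rows that repeat a pose let the fingers close. It gives the time, the measured TCP pose, the force and the opening at its end, in the units of the state.
- bot.get_obs(): the state, without advancing time (a new reading comes with each control period).
- bot.camera(name): name is "scene" or "top" or "wrist"; returns (picture, depth): 420x560x3 uint8, blue, green, red; 420x560 float32, m along the optical axis (not along the pixel's ray), 0 where there is no reading.
- bot.get_calibration(name): a dict with "fx", "fy", "cx", "cy" (pixels), "camera_from_world" (4x4, takes a point from world to camera coordinates). Camera axes: x right, y down, z forward; pixel columns grow to the right and rows downward; lengths in m; the calibration is good to about 2 mm. A picture is of the moment at which its call begins: read the wrist's pose just before it. get_calibration takes no time and is no camera call; for the wrist camera it gives the pose at the moment of the call.
- bot.job_done(): hands the job in, once; it reports no verdict.
Trained networks look in the newest picture that a camera, given by its name, has taken for a name from the list of things; names that differ only in an ending like _2 or _b are one class to them, and where a whole thing is asked for, a point or a joint stands for the part that bears it (a point fixed in the world has none). Each returns a list of dicts, best first, with "confidence" (0 to 1); they miss things now and then, are a little off and sometimes report something else, mostly with a low value. They report only what shows in the picture. A call takes as long as a camera call.
- bot.look_for(query, camera): "extent" ([left, top, right, bottom] in pixels, round what is visible of it).
- bot.outline_of(query, camera): "region" (420x560 bool, what is visible of it) and "extent" ([left, top, right, bottom] in pixels, round what is visible of it).
- bot.place_of(query, camera): "point" ([row, column] in pixels: a listed point, or the origin of a listed thing).
The state is a dict: "time": time; "q": joint angles; "qd": joint speeds; "joint_efforts": joint torques, N m; "ee_pos": TCP position; "tcp_rot": TCP orientation; "wrist_force": force on the tool from outside, world axes, zero at the start; "torque": the same for the moment, N m; "opening": finger opening in m.
Only numpy, scipy, OpenCV 4.12 (cv2) and the standard library are available. Lean on these libraries where they do the work, as an engineer would, in place of code of your own. Each camera call takes 0.05 s, during which the arm holds its last target.

## Working session

There is one attempt and no reset: what is moved stays moved. The work goes in short steps, Python scripts to look and compute and a tool call to move; the robot and the scene stay as the last step left them, time stands still between calls to the robot, and variables do not carry over. Pictures are saved under pics/ and viewed, and the job is handed in when it is done.

Besides the shell and the picture viewer there is one more tool, called as name(argument=value, ...), one argument or row to a line, values as JSON. play_rows: Moves the arm, as the interface text tells. Its arguments: {"type":"object","properties":{"targets":{"type":"array","items":{"type":"object","properties":{"fingers":{"type":"number"},"x":{"type":"number"},"y":{"type":"number"},"z":{"type":"number"},"wx":{"type":"number"},"wy":{"type":"number"},"wz":{"type":"number"}}}},"grip_force":{"type":"number"}},"required":["targets"]}

```bash
ls; mkdir -p pics; cat > h.py <<'E'
import numpy as np, cv2
from workcell import bot
def w_from_px(r,c,d,cal):
    p=np.array([(c-cal['cx'])/cal['fx']*d,(r-cal['cy'])/cal['fy']*d,d,1])
    return (np.linalg.inv(np.array(cal['camera_from_world']))@p)[:3]
def cloud(depth,cal):
    r,c=np.mgrid[:420,:560]
    P=np.stack([(c-cal['cx'])/cal['fx']*depth,(r-cal['cy'])/cal['fy']*depth,depth,np.ones_like(depth)],-1)
    return (P@np.linalg.inv(np.array(cal['camera_from_world'])).T)[...,:3]
def ray_at_z(r,c,z,cal):
    M=np.linalg.inv(np.array(cal['camera_from_world'])); d=M[:3,:3]@np.array([(c-cal['cx'])/cal['fx'],(r-cal['cy'])/cal['fy'],1]); o=M[:3,3]
    return o+d*(z-o[2])/d[2]
E
python3 - <<'E'
from h import *
print(bot.get_obs())
for n in ("scene","top","wrist"):
    cal=bot.get_calibration(n); p,d=bot.camera(n); cv2.imwrite(f"pics/{n}0.png",p); np.savez(f"{n}0.npz",p=p,d=d,M=cal['camera_from_world'])
    print(n,np.round(np.linalg.inv(np.array(cal['camera_from_world'])),3).tolist(),cal['fx'])
    for q in ["clip1_mid","clip5_mid","jaw_fin","bar_mid","vise","vise_seat","bottle_a","bottle_b","pot"]:
        print(q,[(np.round(o['point']).tolist(),round(o['confidence'],2)) for o in bot.place_of(q,n)])
E
```

```text
pics
{'time': 0.0, 'q': array([6.98431151e+01, 5.01343643e+00, 1.00323510e+01, 9.50988855e+01,
       9.95598618e-04, 8.99978657e+01]), 'qd': array([ 0.01767684, -0.07296473,  0.03579108, -0.0331785 , -0.01942334,
       -0.02088188]), 'joint_efforts': array([ 3.58359648e-03, -5.20388818e+01,  4.64802074e+01,  1.65407202e-02,
        6.48153446e-05, -1.30396845e-06]), 'ee_pos': array([0.18944563, 0.51611006, 0.2415418 ]), 'tcp_rot': array([-1.79920029e+02, -9.98576615e-04,  1.59845248e+02]), 'wrist_force': array([-0.02853239,  0.0212797 , -0.28088667]), 'torque': array([ 0.00216251,  0.02666742, -0.01563966]), 'opening': 0.08516361763544188}
scene [[0.315, 0.632, -0.708, 1.168], [0.949, -0.219, 0.226, -0.17], [-0.012, -0.743, -0.669, 0.709], [0.0, 0.0, 0.0, 1.0]] 410.88404761436294
clip1_mid []
clip5_mid [([221.0, 94.0], 0.7), ([258.0, 105.0], 0.66)]
jaw_fin [([221.0, 93.0], 0.92)]
bar_mid [([231.0, 334.0], 0.69), ([302.0, 217.0], 0.64), ([257.0, 105.0], 0.63)]
vise [([272.0, 108.0], 0.74)]
vise_seat [([254.0, 103.0], 0.82)]
bottle_a [([181.0, 398.0], 0.8), ([300.0, 218.0], 0.56)]
bo
[... 175 characters left out ...]
, 1.241], [0.0, 0.0, 0.0, 1.0]] 408.55086567082157
clip1_mid []
clip5_mid [([216.0, 412.0], 0.64)]
jaw_fin [([235.0, 417.0], 0.85)]
bar_mid [([176.0, 248.0], 0.84)]
vise [([220.0, 405.0], 0.93)]
vise_seat [([216.0, 412.0], 0.81)]
bottle_a [([240.0, 154.0], 0.86), ([168.0, 342.0], 0.7), ([217.0, 415.0], 0.49)]
bottle_b [([240.0, 154.0], 0.86), ([168.0, 342.0], 0.7), ([217.0, 415.0], 0.49)]
pot [([261.0, 353.0], 0.71)]
wrist [[0.344, 0.89, 0.3, 0.113], [0.939, -0.326, -0.11, 0.544], [-0.0, 0.319, -0.948, 0.373], [0.0, 0.0, 0.0, 1.0]] 329.59604038307833
clip1_mid []
clip5_mid []
jaw_fin []
bar_mid []
vise []
vise_seat []
bottle_a [([338.0, 264.0], 0.94)]
bottle_b [([338.0, 264.0], 0.94)]
pot []
```

View pics/scene0.png

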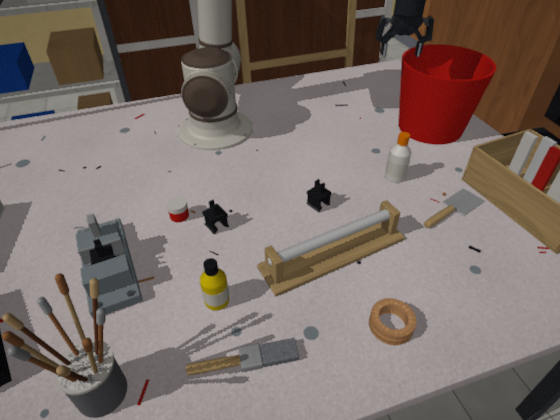

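View pics/top0.png

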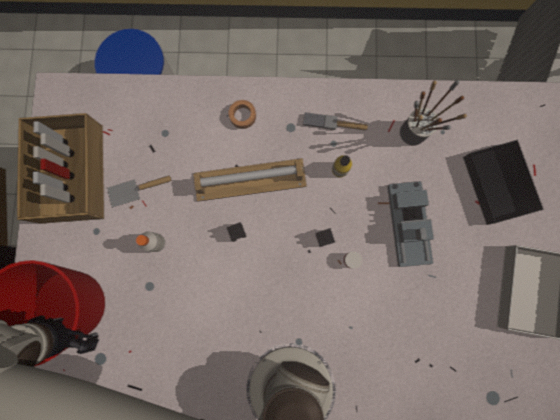

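View pics/wrist0.png

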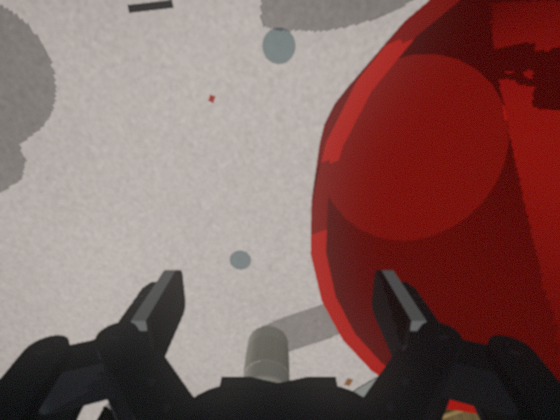

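```bash
python3 - <<'E'
from h import *
z=np.load('top0.npz'); cal=bot.get_calibration('top'); cal['camera_from_world']=z['M']
C=cloud(z['d'],cal); np.save('topC.npy',C)
def crop(p,r0,r1,c0,c1,s): return cv2.resize(p[r0:r1,c0:c1],None,fx=s,fy=s,interpolation=cv2.INTER_CUBIC)
cv2.imwrite('pics/a.png',crop(z['p'],170,280,320,450,6))
cv2.imwrite('pics/b.png',crop(z['p'],150,260,190,345,5))
H=C[...,2]; print('table z',np.median(H[280:330,150:250]))
for (r,c) in [(176,248),(232,236),(238,325),(163,343),(260,352),(240,150)]:
    w=C[r-14:r+15,c-14:c+15].reshape(-1,3); t=w[w[:,2]>0.03]; print((r,c),len(t),np.round(t.min(0),3),np.round(t.max(0),3),np.round(t[t[:,2]>t[:,2].max()-.012].mean(0),3))
# tube fit
w=C[160:200,190:310].reshape(-1,3); t=w[(w[:,2]>.045)]
print(t[:,2].max()); 
tt=t[(t[:,2]>.066)&(t[:,2]<.0735)]; print(len(tt),tt.mean(0))
# vise heights
w=C[175:275,380:440].reshape(-1,3)
hist=np.histogram(w[:,2],bins=np.arange(-.01,.13,.005)); print(list(zip(np.round(hist[1],3),hist[0])))
E
```

```text
table z 0.0006519244662485102
(176, 248) 250 [0.353 0.033 0.059] [0.633 0.181 1.241] [0.353 0.033 1.241]
(232, 236) 237 [0.353 0.033 0.031] [0.479 0.201 1.241] [0.353 0.033 1.241]
(238, 325) 235 [ 0.353 -0.116  0.04 ] [0.468 0.033 1.241] [0.353 0.033 1.241]
(163, 343) 315 [ 0.353 -0.16   0.03 ] [0.68  0.033 1.241] [0.353 0.033 1.241]
(260, 352) 242 [ 0.353 -0.195  0.033] [0.401 0.033 1.241] [0.353 0.033 1.241]
(240, 150) 429 [0.353 0.033 0.031] [0.442 0.442 1.241] [0.353 0.033 1.241]
1.241496097288721
532 [0.61521548 0.13797281 0.07036205]
[(np.float64(-0.01), np.int64(31)), (np.float64(-0.005), np.int64(1172)), (np.float64(0.0), np.int64(1602)), (np.float64(0.005), np.int64(131)), (np.float64(0.01), np.int64(40)), (np.float64(0.015), np.int64(58)), (np.float64(0.02), np.int64(563)), (np.float64(0.025), np.int64(736)), (np.float64(0.03), np.int64(136)), (np.float64(0.035), np.int64(28)), (np.float64(0.04), np.int64(24)), (np.float64(0.045), np.int64(27)), (np.float64(0.05), np.int64(26)), (np.float64(0.055), np.int64(19)), (np.float64(0.06), np.int64(45)), (np.float64(0.065), np.int64(349)), (np.float64(0.07), np.int64(509)), (np.float64(0.075), np.int64(289)), (np.float64(0.08), np.int64(29)), (np.float64(0.085), np.int64(15)), (np.float64(0.09), np.int64(27)), (np.float64(0.095), np.int64(17)), (np.float64(0.1), np.int64(22)), (np.float64(0.105), np.int64(7)), (np.float64(0.11), np.int64(10)), (np.float64(0.115), np.int64(52)), (np.float64(0.12), np.int64(8)), (np.float64(0.125), np.int64(0))]
```

View pics/a.png

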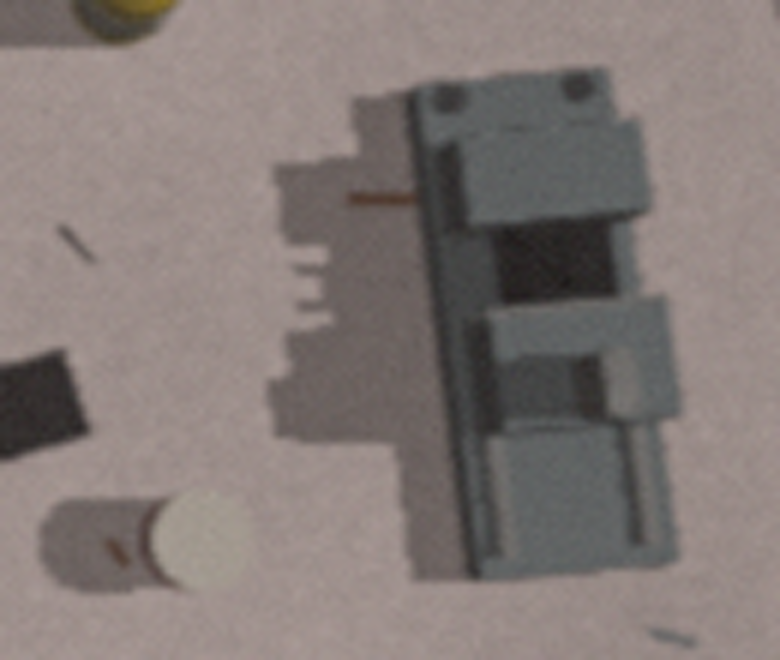

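View pics/b.png

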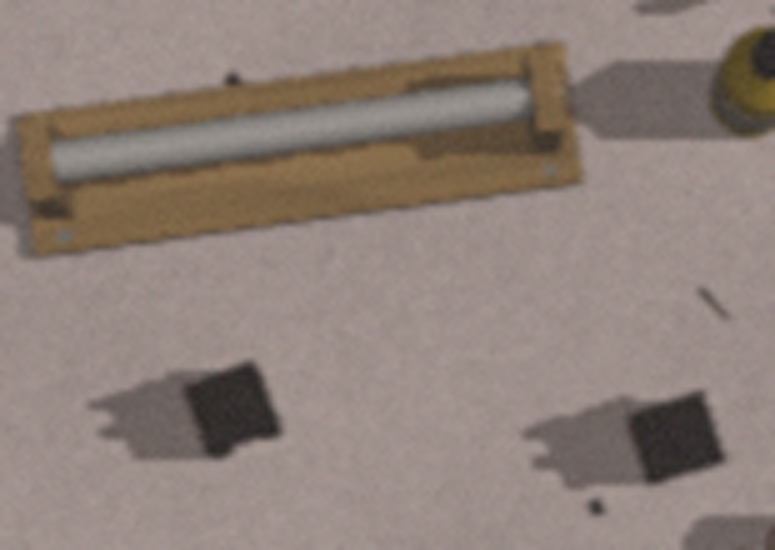

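```bash
cat > an.py <<'E'
from h import *
def get(n,k):
    cal=bot.get_calibration(n); p,d=bot.camera(n); C=cloud(d,cal); C[d<=0]=np.nan
    np.savez(f"{n}{k}.npz",p=p,d=d,M=cal['camera_from_world']); return p,d,C,cal
def load(n,k):
    z=np.load(f"{n}{k}.npz"); cal=bot.get_calibration(n); cal['camera_from_world']=z['M']
    C=cloud(z['d'],cal); C[z['d']<=0]=np.nan; return z['p'],z['d'],C,cal
def rect(xy): 
    r=cv2.minAreaRect((xy*1000).astype(np.float32)); return np.round(r[0],1).tolist(),np.round(r[1],1).tolist(),round(r[2],1)
E
python3 - <<'E'
from an import *
for n in ('top','scene'):
    p,d,C,cal=load(n,0); P=C.reshape(-1,3); P=P[~np.isnan(P[:,0])]
    print(n,'frac',len(P)/235200)
    for nm,(x,y) in {'c1':(.465,.063),'c2':(.45,-.1),'pot':(.39,-.16),'botA':(.67,-.15),'botB':(.45,.25)}.items():
        t=P[(np.hypot(P[:,0]-x,P[:,1]-y)<.06)]
        for lo,hi in [(.015,.04),(.04,.05),(.05,.08),(.08,.15)]:
            s=t[(t[:,2]>lo)&(t[:,2]<hi)]
            if len(s)>8: print(nm,lo,hi,len(s),np.round(s.mean(0),3),np.round(s[:,2].max(),3),rect(s[:,:2]))
    t=P[(P[:,0]>.52)&(P[:,0]<.7)&(P[:,1]>-.06)&(P[:,1]<.3)]
    print('bar region zmax',t[:,2].max())
    s=t[(t[:,2]>.069)&(t[:,2]<.076)]; print('tube',len(s),rect(s[:,:2]))
    s=t[(t[:,2]>.0755)]; print('posts',len(s),rect(s[:,:2]) if len(s) else '')
    t=P[(P[:,0]>.3)&(P[:,0]<.65)&(P[:,1]>-.45)&(P[:,1]<-.22)]
    for lo,hi in [(.015,.035),(.06,.072),(.072,.085),(.085,.11),(.11,.125)]:
        s=t[(t[:,2]>lo)&(t[:,2]<hi)]; print('vise',lo,hi,len(s),np.round(s.mean(0),3) if len(s) else '',rect(s[:,:2]) if len(s) else '')
E
```

```text
top frac 0.9962159863945578
c2 0.04 0.05 177 [ 0.441 -0.089  0.045] 0.05 ([441.9, -89.2], [43.7, 43.8], 19.1)
c2 0.05 0.08 50 [ 0.443 -0.088  0.065] 0.078 ([444.7, -89.3], [30.2, 45.3], 32.4)
pot 0.015 0.04 17 [ 0.378 -0.152  0.03 ] 0.04 ([377.6, -156.4], [20.8, 37.7], 74.7)
pot 0.04 0.05 226 [ 0.378 -0.171  0.046] 0.05 ([388.4, -149.3], [96.2, 48.5], 65.1)
botA 0.015 0.04 31 [ 0.638 -0.124  0.03 ] 0.04 ([640.5, -125.0], [47.5, 16.4], 58.6)
botA 0.04 0.05 16 [ 0.637 -0.127  0.046] 0.05 ([638.3, -128.2], [46.7, 13.6], 70.6)
botA 0.05 0.08 98 [ 0.644 -0.131  0.071] 0.08 ([654.2, -134.2], [50.5, 47.9], 62.4)
botA 0.08 0.15 181 [ 0.653 -0.132  0.1  ] 0.125 ([653.0, -131.8], [43.2, 40.4], 48.0)
botB 0.04 0.05 25 [0.455 0.195 0.045] 0.05 ([451.6, 196.2], [29.4, 9.1], 4.5)
bar region zmax 0.08488478284433354
tube 566 ([614.5, 139.7], [49.8, 318.5], 9.9)
posts 251 ([616.0, 141.6], [50.0, 317.7], 9.2)
vise 0.015 0.035 1493 [ 0.469 -0.338  0.026] ([491.8, -343.6], [249.8, 102.5], 7.2)
vise 0.06 0.072 614 [ 0.54  -0.334  0.069] ([509.5, -341.8], [145.3, 91.0], 7.1)
vise 0.072 0.085 607 [ 0.482 
[... 994 characters left out ...]
87.7)
botB 0.015 0.04 26 [0.461 0.195 0.026] 0.04 ([459.1, 195.7], [12.5, 8.6], 18.9)
botB 0.04 0.05 22 [0.455 0.194 0.045] 0.048 ([451.9, 194.1], [24.4, 9.1], 12.4)
bar region zmax 0.08065361513593683
tube 835 ([613.7, 138.8], [51.9, 317.2], 9.3)
posts 291 ([614.1, 139.4], [51.7, 318.5], 9.1)
vise 0.015 0.035 1319 [ 0.549 -0.327  0.025] ([489.6, -345.9], [254.8, 100.3], 6.6)
vise 0.06 0.072 1213 [ 0.545 -0.338  0.068] ([514.4, -343.2], [134.3, 90.3], 6.9)
vise 0.072 0.085 754 [ 0.47  -0.349  0.075] ([479.6, -347.3], [93.8, 86.2], 6.5)
vise 0.085 0.11 179 [ 0.49  -0.345  0.096] ([482.1, -347.2], [89.4, 15.9], 4.9)
vise 0.11 0.125 99 [ 0.455 -0.35   0.116] ([451.7, -350.3], [32.7, 16.0], 7.5)
```

```bash
python3 - <<'E'
from an import *
for n in ('top','scene'):
    p,d,C,cal=load(n,0); P=C.reshape(-1,3); P=P[~np.isnan(P[:,0])]
    def near(x,y,r,lo,hi):
        return P[(np.hypot(P[:,0]-x,P[:,1]-y)<r)&(P[:,2]>lo)&(P[:,2]<hi)]
    print(n)
    for nm,x,y in [('c1',.455,.17),('c2',.441,-.09)]:
        for lo,hi in [(.038,.05),(.052,.08)]:
            s=near(x,y,.045,lo,hi); print(nm,lo,len(s),rect(s[:,:2]),np.round(np.percentile(s[:,2],[50,97]),3))
    s=near(.615,.139,.125,.066,.076); m=s[:,:2].mean(0); u,_,vt=np.linalg.svd(s[:,:2]-m); v=vt[0]; print('tube',len(s),m,np.degrees(np.arctan2(v[1],v[0])),rect(s[:,:2]), 'x at y=.139', m[0]+v[0]/v[1]*(.139-m[1]))
    s=near(.455,-.349,.03,.1,.125); print('fin',rect(s[:,:2]),np.percentile(s[:,2],90))
    s=near(.498,-.344,.025,.085,.105); print('tab5',len(s),rect(s[:,:2]),np.percentile(s[:,2],90))
    s=near(.378,-.171,.035,.04,.052); print('pot',rect(s[:,:2]))
    for q in ["clip1_mid","clip1_mid"]:
        pass
E
```

```text
top
c1 0.038 176 ([451.9, 174.6], [44.1, 44.2], 22.3) [0.046 0.049]
c1 0.052 42 ([450.0, 178.7], [24.5, 20.9], 22.9) [0.069 0.078]
c2 0.038 177 ([441.9, -89.2], [43.7, 43.8], 19.1) [0.046 0.049]
c2 0.052 43 ([445.4, -91.8], [23.9, 44.8], 52.8) [0.067 0.078]
tube 593 [0.61546021 0.13919834] -80.84423649043943 ([615.8, 139.2], [24.5, 249.2], 9.1) x at y=.139 0.6154921724584151
fin ([454.6, -348.1], [28.3, 17.5], 4.5) 0.11986054460498605
tab5 39 ([512.9, -341.4], [19.7, 12.3], 5.1) 0.10138826356633826
pot ([377.2, -171.4], [46.1, 47.4], 1.5)
scene
c1 0.038 185 ([451.7, 173.0], [45.4, 47.8], 17.6) [0.045 0.048]
c1 0.052 96 ([450.8, 171.3], [26.6, 15.3], 30.7) [0.066 0.076]
c2 0.038 223 ([440.7, -91.2], [45.7, 45.9], 16.7) [0.045 0.048]
c2 0.052 96 ([440.3, -91.3], [26.8, 13.4], 19.7) [0.067 0.076]
tube 851 [0.61836929 0.13302454] 99.22257017931948 ([616.5, 139.2], [25.0, 249.7], 9.0) x at y=.139 0.6173990607939284
fin ([452.0, -350.3], [33.3, 16.0], 7.2) 0.1182055633947979
tab5 62 ([511.4, -343.1], [22.9, 11.8], 9.2) 0.10086334478132751
pot ([375.8, -172.9], [49.2, 48.5], 28.5)
```

```bash
cat > plan.py <<'E'
import sys; from an import *
from scipy.spatial.transform import Rotation as Rn
def plan(x,y,z,yaw):
    o=bot.get_obs(); R=Rn.from_euler('xyz',o['tcp_rot'],degrees=True); T=Rn.from_euler('xyz',[180,0,yaw],degrees=True)
    d=R.inv().apply(np.array([x,y,z])-o['ee_pos']); w=(R.inv()*T).as_rotvec(degrees=True)
    n=max(np.linalg.norm(d)/.0417,np.linalg.norm(w)/7.16)
    print('t',round(o['time'],2),'pos',np.round(o['ee_pos'],4),'rot',np.round(o['tcp_rot'],2),'q',np.round(o['q'],0),'open',round(o['opening'],4),'F',np.round(o['wrist_force'],1)); print('shift',np.round(d,4),'turn',np.round(w,2),'rows>=',round(n,1))
if __name__=='__main__': plan(*map(float,sys.argv[1:5]))
E
python3 plan.py .455 -.349 .24 187
```

```text
t 1.5 pos [0.1895 0.5163 0.2423] rot [-180.     -0.    159.84] q [70.  5. 10. 95.  0. 90.] open 0.0855 F [0.  0.1 0.9]
shift [-0.5474 -0.7208  0.0023] turn [ -0.    -0.   -27.16] rows>= 21.7
```

play_rows(
  targets=[
    {"x": -0.137, "y": -0.18, "z": 0, "wz": -7, "fingers": 0},
    {"x": -0.274, "y": -0.36, "z": 0, "wz": -14, "fingers": 0},
    {"x": -0.274, "y": -0.36, "z": 0, "wz": -14, "fingers": 0},
    {"x": -0.274, "y": -0.36, "z": 0, "wz": -14, "fingers": 0},
    {"x": -0.274, "y": -0.36, "z": 0, "wz": -14, "fingers": 0},
    {"x": -0.274, "y": -0.36, "z": 0, "wz": -14, "fingers": 0},
    {"x": -0.274, "y": -0.36, "z": 0, "wz": -14, "fingers": 0},
    {"x": -0.274, "y": -0.36, "z": 0, "wz": -14, "fingers": 0},
    {"x": -0.274, "y": -0.36, "z": 0, "wz": -14, "fingers": 0},
    {"x": -0.274, "y": -0.36, "z": 0, "wz": -14, "fingers": 0},
  ],
)

```text
$.targets[0]: bad value
```

```bash
python3 plan.py .455 -.349 .24 187
```

```text
t 1.5 pos [0.1895 0.5163 0.2423] rot [-180.     -0.    159.84] q [70.  5. 10. 95.  0. 90.] open 0.0855 F [0.  0.1 0.9]
shift [-0.5474 -0.7208  0.0023] turn [ -0.    -0.   -27.16] rows>= 21.7
```

play_rows(
  targets=[
    {"fingers": 0, "x": -0.274, "y": -0.36, "z": 0, "wx": 0, "wy": 0, "wz": -14},
    {"fingers": 0, "x": -0.274, "y": -0.36, "z": 0, "wx": 0, "wy": 0, "wz": -14},
    {"fingers": 0, "x": -0.274, "y": -0.36, "z": 0, "wx": 0, "wy": 0, "wz": -14},
    {"fingers": 0, "x": -0.274, "y": -0.36, "z": 0, "wx": 0, "wy": 0, "wz": -14},
    {"fingers": 0, "x": -0.274, "y": -0.36, "z": 0, "wx": 0, "wy": 0, "wz": -14},
    {"fingers": 0, "x": -0.274, "y": -0.36, "z": 0, "wx": 0, "wy": 0, "wz": -14},
    {"fingers": 0, "x": -0.274, "y": -0.36, "z": 0, "wx": 0, "wy": 0, "wz": -14},
    {"fingers": 0, "x": -0.274, "y": -0.36, "z": 0, "wx": 0, "wy": 0, "wz": -14},
    {"fingers": 0, "x": -0.274, "y": -0.36, "z": 0, "wx": 0, "wy": 0, "wz": -14},
    {"fingers": 0, "x": -0.274, "y": -0.36, "z": 0, "wx": 0, "wy": 0, "wz": -14},
  ],
)

```text
time: 2.33
ee_pos: [0.312, 0.1163, 0.2426]
tcp_rot: [180.0, 0.1, 173.9]
wrist_force: [1.3, -0.2, -0.4]
opening: 0.0429
```

```bash
python3 plan.py .455 -.349 .24 187
```

```text
t 2.33 pos [0.312  0.1163 0.2426] rot [1.7997e+02 7.0000e-02 1.7389e+02] q [ 20. -24. -15.  99.  -0.  27.] open 0.0429 F [ 1.3 -0.2 -0.4]
shift [-0.1917 -0.4474  0.0026] turn [  0.03   0.07 -13.11] rows>= 11.7
```

play_rows(
  targets=[
    {"fingers": 0, "x": -0.192, "y": -0.447, "z": 0.002, "wx": 0, "wy": 0, "wz": -13.1},
    {"fingers": 0, "x": -0.192, "y": -0.447, "z": 0.002, "wx": 0, "wy": 0, "wz": -13.1},
    {"fingers": 0, "x": -0.192, "y": -0.447, "z": 0.002, "wx": 0, "wy": 0, "wz": -13.1},
    {"fingers": 0, "x": -0.192, "y": -0.447, "z": 0.002, "wx": 0, "wy": 0, "wz": -13.1},
    {"fingers": 0, "x": -0.192, "y": -0.447, "z": 0.002, "wx": 0, "wy": 0, "wz": -13.1},
    {"fingers": 0, "x": -0.192, "y": -0.447, "z": 0.002, "wx": 0, "wy": 0, "wz": -13.1},
    {"fingers": 0, "x": -0.192, "y": -0.447, "z": 0.002, "wx": 0, "wy": 0, "wz": -13.1},
    {"fingers": 0, "x": -0.192, "y": -0.447, "z": 0.002, "wx": 0, "wy": 0, "wz": -13.1},
    {"fingers": 0, "x": -0.192, "y": -0.447, "z": 0.002, "wx": 0, "wy": 0, "wz": -13.1},
    {"fingers": 0, "x": -0.192, "y": -0.447, "z": 0.002, "wx": 0, "wy": 0, "wz": -13.1},
    {"fingers": 0, "x": -0.192, "y": -0.447, "z": 0.002, "wx": 0, "wy": 0, "wz": -13.1},
    {"fingers": 0, "x": -0.192, "y": -0.447, "z": 0.002, "wx": 0, "wy": 0, "wz": -13.1},
    {"fingers": 0, "x": -0.192, "y": -0.447, "z": 0.002, "wx": 0, "wy": 0, "wz": -13.1},
    {"fingers": 0, "x": -0.192, "y": -0.447, "z": 0.002, "wx": 0, "wy": 0, "wz": -13.1},
    {"fingers": 0, "x": -0.192, "y": -0.447, "z": 0.002, "wx": 0, "wy": 0, "wz": -13.1},
  ],
)

```text
time: 3.58
ee_pos: [0.4549, -0.3469, 0.2398]
tcp_rot: [179.9, -0.0, -173.1]
wrist_force: [0.6, 0.7, 1.0]
opening: 0.0424
```

```bash
cat > shot.py <<'E'
import sys; from an import *
n,k=sys.argv[1:3]; p,d,C,cal=get(n,k); cv2.imwrite(f"pics/{n}{k}.png",p)
for q in sys.argv[3:]:
    for o in bot.place_of(q,n):
        r,c=o['point']; ri,ci=int(r),int(c); print(q,np.round(o['point']),round(o['confidence'],2),np.round(C[ri,ci],4))
E
python3 plan.py .455 -.349 .24 187; python3 shot.py wrist 1 jaw_fin clip5_mid vise_seat
python3 - <<'E'
from an import *
p,d,C,cal=load('wrist',1); P=C.reshape(-1,3); P=P[~np.isnan(P[:,0])]
for lo,hi in [(.018,.032),(.062,.0725),(.0725,.08),(.085,.105),(.105,.1135),(.1135,.122)]:
    s=P[(P[:,2]>lo)&(P[:,2]<hi)&(P[:,0]>.3)&(P[:,0]<.65)&(P[:,1]>-.45)&(P[:,1]<-.22)]
    print(lo,len(s),rect(s[:,:2]) if len(s)>5 else '')
E
```

```text
t 3.58 pos [ 0.4549 -0.3469  0.2398] rot [ 1.7994e+02 -5.0000e-02 -1.7311e+02] q [-37.   8.  13.  95.   0. -44.] open 0.0424 F [0.6 0.7 1. ]
shift [ 0.0001 -0.0021 -0.0002] turn [ 0.06 -0.05 -0.11] rows>= 0.1
jaw_fin [190. 274.] 0.61 [ 0.4458 -0.3525  0.1171]
vise_seat [236. 278.] 0.88 [ 0.5016 -0.3426  0.0793]
0.018 8149 ([489.8, -345.6], [248.3, 100.1], 7.0)
0.062 4496 ([507.3, -342.5], [144.6, 88.5], 6.8)
0.0725 4551 ([469.0, -348.3], [66.6, 85.9], 7.0)
0.085 494 ([481.4, -345.7], [88.3, 15.7], 8.3)
0.105 43 ([438.6, -352.3], [2.2, 15.6], 11.1)
0.1135 703 ([452.7, -350.5], [29.8, 15.5], 7.2)
```

View pics/wrist1.png

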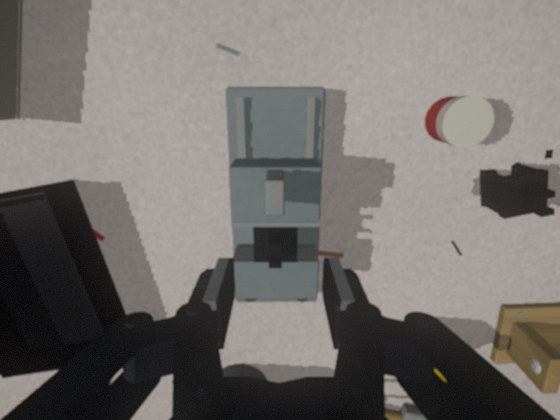

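```bash
python3 - <<'E'
from an import *
p,d,C,cal=load('wrist',1); P=C.reshape(-1,3); P=P[~np.isnan(P[:,0])]
a=np.radians(7); u=np.array([np.cos(a),np.sin(a)]); v=np.array([-u[1],u[0]]); o=np.array([.4527,-.3505])
s=(P[:,:2]-o)@u; t=(P[:,:2]-o)@v
for nm,lo,hi in [('mid',-.005,.005),('side',.013,.02),('sideneg',-.02,-.013)]:
    print(nm)
    for k in np.arange(-.03,.14,.004):
        m=(t>lo)&(t<hi)&(s>k)&(s<k+.004); print(f"{k:.3f}:{np.round(np.percentile(P[m,2],[10,50,90])*1000).astype(int).tolist() if m.sum() else ''}",end=' ')
    print()
cv2.imwrite('pics/w1c.png',cv2.resize(p[150:310,200:350],None,fx=4,fy=4,interpolation=cv2.INTER_CUBIC))
E
```

```text
mid
-0.030:[24, 25, 26] -0.026:[24, 25, 25] -0.022:[24, 25, 26] -0.018:[39, 77, 112] -0.014:[116, 117, 117] -0.010:[303, 309, 313] -0.006:[116, 118, 303] -0.002:[116, 117, 118] 0.002:[116, 117, 118] 0.006:[117, 117, 118] 0.010:[116, 117, 118] 0.014:[116, 116, 117] 0.018: 0.022: 0.026: 0.030:[74, 75, 75] 0.034:[74, 74, 75] 0.038:[73, 74, 75] 0.042:[68, 69, 70] 0.046:[69, 83, 98] 0.050:[99, 100, 100] 0.054:[98, 99, 100] 0.058:[89, 90, 90] 0.062:[89, 90, 90] 0.066:[90, 96, 100] 0.070:[98, 99, 100] 0.074: 0.078: 0.082: 0.086: 0.090:[68, 68, 69] 0.094:[68, 68, 69] 0.098:[68, 68, 69] 0.102:[68, 68, 69] 0.106:[68, 68, 69] 0.110:[68, 69, 69] 0.114:[68, 69, 69] 0.118:[67, 68, 69] 0.122:[68, 68, 69] 0.126:[67, 68, 69] 0.130: 0.134: 0.138: 
side
-0.030:[24, 24, 26] -0.026:[23, 24, 25] -0.022:[24, 24, 25] -0.018:[56, 315, 320] -0.014:[302, 312, 317] -0.010:[301, 306, 312] -0.006:[74, 300, 303] -0.002:[74, 74, 75] 0.002:[74, 74, 76] 0.006:[74, 74, 75] 0.010:[74, 75, 75] 0.014:[74, 75, 76] 0.018:[74, 74, 75] 0.022:[74, 75, 75] 0.026:[74, 75, 75] 0.030:[74, 75, 76] 0.034:[74, 74, 75] 0.038:[73, 74,
[... 560 characters left out ...]
.010:[237, 263, 286] -0.006:[75, 255, 268] -0.002:[75, 253, 268] 0.002:[75, 255, 268] 0.006:[75, 253, 268] 0.010:[75, 254, 268] 0.014:[74, 75, 266] 0.018:[74, 75, 76] 0.022:[73, 74, 75] 0.026:[74, 75, 75] 0.030:[73, 75, 75] 0.034:[73, 74, 75] 0.038:[73, 74, 75] 0.042:[68, 70, 71] 0.046:[69, 69, 70] 0.050:[68, 70, 70] 0.054:[69, 69, 70] 0.058:[68, 69, 70] 0.062:[69, 69, 70] 0.066:[68, 69, 70] 0.070:[69, 69, 70] 0.074:[69, 70, 70] 0.078:[69, 69, 70] 0.082:[68, 69, 70] 0.086:[68, 68, 69] 0.090:[68, 68, 69] 0.094:[68, 69, 69] 0.098:[68, 69, 69] 0.102:[68, 69, 69] 0.106:[68, 69, 70] 0.110:[68, 68, 69] 0.114:[68, 68, 69] 0.118:[67, 69, 69] 0.122:[67, 68, 69] 0.126:[68, 68, 69] 0.130: 0.134: 0.138:
```

View pics/w1c.png

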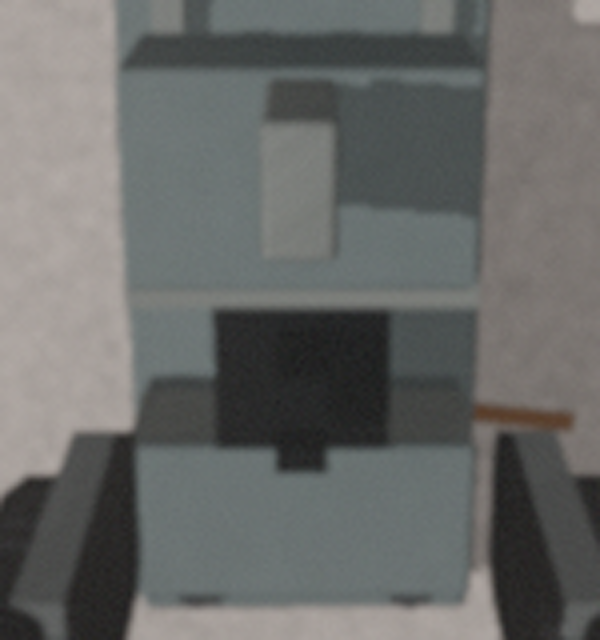

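```bash
python3 plan.py .4527 -.3505 .093 187
```

```text
t 3.78 pos [ 0.4551 -0.3457  0.2411] rot [-1.7996e+02  5.0000e-02 -1.7298e+02] q [-37.   8.  13.  95.   0. -44.] open 0.0425 F [ 0.3  0.9 -0.4]
shift [ 0.0031 -0.0043  0.1481] turn [-0.04  0.05  0.02] rows>= 3.6
```

play_rows(
  targets=[
    {"fingers": 0, "x": 0.003, "y": -0.0045, "z": 0.03, "wx": 0, "wy": 0, "wz": 0},
    {"fingers": 0, "x": 0.003, "y": -0.0045, "z": 0.06, "wx": 0, "wy": 0, "wz": 0},
    {"fingers": 0, "x": 0.003, "y": -0.0045, "z": 0.085, "wx": 0, "wy": 0, "wz": 0},
    {"fingers": 0, "x": 0.003, "y": -0.0045, "z": 0.105, "wx": 0, "wy": 0, "wz": 0},
    {"fingers": 0, "x": 0.003, "y": -0.0045, "z": 0.12, "wx": 0, "wy": 0, "wz": 0},
    {"fingers": 0, "x": 0.003, "y": -0.0045, "z": 0.135, "wx": 0, "wy": 0, "wz": 0},
    {"fingers": 0, "x": 0.003, "y": -0.0045, "z": 0.147, "wx": 0, "wy": 0, "wz": 0},
    {"fingers": 0, "x": 0.003, "y": -0.0045, "z": 0.147, "wx": 0, "wy": 0, "wz": 0},
    {"fingers": 0, "x": 0.003, "y": -0.0045, "z": 0.147, "wx": 0, "wy": 0, "wz": 0},
  ],
)

```text
time: 4.53
ee_pos: [0.4526, -0.3511, 0.0935]
tcp_rot: [180.0, -0.0, -173.0]
wrist_force: [-0.4, 0.5, -0.0]
opening: 0.0426
```

play_rows(
  targets=[
    {"fingers": -1, "x": 0, "y": 0, "z": 0, "wx": 0, "wy": 0, "wz": 0},
    {"fingers": -1, "x": 0, "y": 0, "z": 0, "wx": 0, "wy": 0, "wz": 0},
    {"fingers": -1, "x": 0, "y": 0, "z": 0, "wx": 0, "wy": 0, "wz": 0},
    {"fingers": -1, "x": 0, "y": 0, "z": 0, "wx": 0, "wy": 0, "wz": 0},
    {"fingers": -1, "x": 0, "y": 0, "z": 0, "wx": 0, "wy": 0, "wz": 0},
    {"fingers": -1, "x": 0, "y": 0, "z": 0, "wx": 0, "wy": 0, "wz": 0},
  ],
  grip_force=40,
)

```text
time: 5.03
ee_pos: [0.453, -0.3502, 0.0948]
tcp_rot: [179.9, 0.1, -173.0]
wrist_force: [-1.7, 12.2, 7.9]
opening: 0.0154
```

play_rows(
  targets=[
    {"fingers": -1, "x": 0.004, "y": 0, "z": 0, "wx": 0, "wy": 0, "wz": 0},
    {"fingers": -1, "x": 0.008, "y": 0, "z": 0, "wx": 0, "wy": 0, "wz": 0},
    {"fingers": -1, "x": 0.012, "y": 0, "z": 0, "wx": 0, "wy": 0, "wz": 0},
    {"fingers": -1, "x": 0.016, "y": 0, "z": 0, "wx": 0, "wy": 0, "wz": 0},
    {"fingers": -1, "x": 0.02, "y": 0, "z": 0, "wx": 0, "wy": 0, "wz": 0},
    {"fingers": -1, "x": 0.024, "y": 0, "z": 0, "wx": 0, "wy": 0, "wz": 0},
    {"fingers": -1, "x": 0.028, "y": 0, "z": 0, "wx": 0, "wy": 0, "wz": 0},
    {"fingers": -1, "x": 0.032, "y": 0, "z": 0, "wx": 0, "wy": 0, "wz": 0},
    {"fingers": -1, "x": 0.036, "y": 0, "z": 0, "wx": 0, "wy": 0, "wz": 0},
    {"fingers": -1, "x": 0.04, "y": 0, "z": 0, "wx": 0, "wy": 0, "wz": 0},
    {"fingers": -1, "x": 0.042, "y": 0, "z": 0, "wx": 0, "wy": 0, "wz": 0},
    {"fingers": -1, "x": 0.042, "y": 0, "z": 0, "wx": 0, "wy": 0, "wz": 0},
    {"fingers": -1, "x": 0.042, "y": 0, "z": 0, "wx": 0, "wy": 0, "wz": 0},
  ],
)

```text
time: 6.12
ee_pos: [0.4114, -0.3552, 0.0948]
tcp_rot: [179.9, 0.1, -173.0]
wrist_force: [-1.7, 14.5, 7.6]
opening: 0.0154
```

play_rows(
  targets=[
    {"fingers": 0, "x": 0, "y": 0, "z": 0, "wx": 0, "wy": 0, "wz": 0},
    {"fingers": 0, "x": 0, "y": 0, "z": 0, "wx": 0, "wy": 0, "wz": 0},
    {"fingers": 0, "x": 0, "y": 0, "z": 0, "wx": 0, "wy": 0, "wz": 0},
    {"fingers": 0, "x": 0, "y": 0, "z": 0, "wx": 0, "wy": 0, "wz": 0},
    {"fingers": 0, "x": 0, "y": 0, "z": -0.03, "wx": 0, "wy": 0, "wz": 0},
    {"fingers": 0, "x": 0, "y": 0, "z": -0.06, "wx": 0, "wy": 0, "wz": 0},
    {"fingers": 0, "x": 0, "y": 0, "z": -0.1, "wx": 0, "wy": 0, "wz": 0},
    {"fingers": 0, "x": 0, "y": 0, "z": -0.14, "wx": 0, "wy": 0, "wz": 0},
    {"fingers": 0, "x": 0, "y": 0, "z": -0.147, "wx": 0, "wy": 0, "wz": 0},
    {"fingers": 0, "x": 0, "y": 0, "z": -0.147, "wx": 0, "wy": 0, "wz": 0},
    {"fingers": 0, "x": 0, "y": 0, "z": -0.147, "wx": 0, "wy": 0, "wz": 0},
  ],
)

```text
time: 7.03
ee_pos: [0.4112, -0.3571, 0.2403]
tcp_rot: [-180.0, 0.0, -173.1]
wrist_force: [-1.2, 0.5, -0.3]
opening: 0.0426
```

```bash
python3 shot.py wrist 2 ; cat > vprof.py <<'E'
import sys; from an import *
p,d,C,cal=load('wrist',sys.argv[1]); P=C.reshape(-1,3); P=P[~np.isnan(P[:,0])]
a=np.radians(7); u=np.array([np.cos(a),np.sin(a)]); v=np.array([-u[1],u[0]]); o=np.array([.4527,-.3505])
s=(P[:,:2]-o)@u; t=(P[:,:2]-o)@v
for nm,lo,hi in [('mid',-.005,.005),('side',.013,.02)]:
    print(nm)
    for k in np.arange(-.07,.11,.004):
        m=(t>lo)&(t<hi)&(s>k)&(s<k+.004); print(f"{k:.3f}:{np.round(np.percentile(P[m,2],[50])*1000).astype(int).tolist() if m.sum() else ''}",end=' ')
    print()
m=(P[:,2]>.08)&(P[:,2]<.11)&(s>.02)&(s<.09)&(abs(t)<.03); print('tab s',np.percentile(s[m],[2,98]),'t',np.percentile(t[m],[2,98]))
E
python3 vprof.py 2
```

```text
mid
-0.070:[25] -0.066:[25] -0.062:[48] -0.058:[101] -0.054:[309] -0.050:[117] -0.046:[117] -0.042:[117] -0.038:[117] -0.034:[117] -0.030:[117] -0.026: -0.022: -0.018: -0.014:[75] -0.010:[75] -0.006:[74] -0.002:[74] 0.002: 0.006: 0.010: 0.014: 0.018:[25] 0.022:[24] 0.026:[25] 0.030:[25] 0.034:[24] 0.038:[64] 0.042:[69] 0.046:[81] 0.050:[98] 0.054:[25] 0.058:[90] 0.062:[89] 0.066:[95] 0.070:[99] 0.074: 0.078: 0.082: 0.086: 0.090: 0.094:[68] 0.098:[69] 0.102:[69] 0.106:[69] 
side
-0.070:[25] -0.066:[25] -0.062:[310] -0.058:[308] -0.054:[260] -0.050:[252] -0.046:[249] -0.042:[250] -0.038:[251] -0.034:[250] -0.030:[74] -0.026:[75] -0.022:[74] -0.018:[74] -0.014:[74] -0.010:[75] -0.006:[74] -0.002:[74] 0.002: 0.006: 0.010: 0.014: 0.018:[25] 0.022:[24] 0.026:[24] 0.030:[24] 0.034:[24] 0.038:[51] 0.042:[69] 0.046:[69] 0.050:[70] 0.054:[69] 0.058:[69] 0.062:[69] 0.066:[69] 0.070:[69] 0.074:[70] 0.078:[69] 0.082:[69] 0.086:[69] 0.090:[68] 0.094:[68] 0.098:[68] 0.102:[68] 0.106:[69] 
tab s [0.04855765 0.07241828] t [-0.00521316  0.00566136]
```

View pics/wrist2.png

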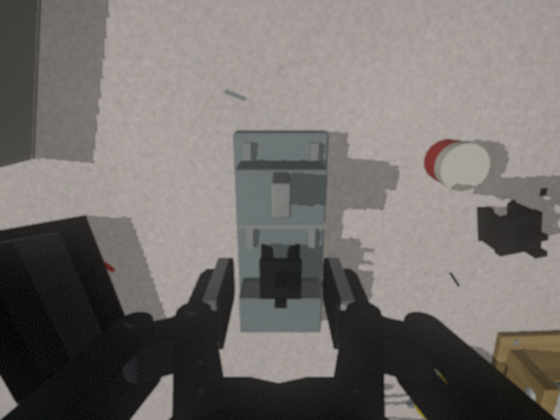

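```bash
python3 plan.py .5127 -.3431 .084 187
```

```text
t 7.08 pos [ 0.4109 -0.3568  0.2392] rot [ 1.7995e+02 -5.0000e-02 -1.7307e+02] q [-41.   4.   9.  95.  -0. -48.] open 0.0426 F [ 0.1  0.2 -0.9]
shift [-0.1029  0.0012  0.1552] turn [ 0.05 -0.05 -0.07] rows>= 4.5
```

play_rows(
  targets=[
    {"fingers": 0, "x": -0.035, "y": 0.0005, "z": 0, "wx": 0, "wy": 0, "wz": 0},
    {"fingers": 0, "x": -0.07, "y": 0.001, "z": 0.01, "wx": 0, "wy": 0, "wz": 0},
    {"fingers": 0, "x": -0.103, "y": 0.001, "z": 0.03, "wx": 0, "wy": 0, "wz": 0},
    {"fingers": 0, "x": -0.103, "y": 0.001, "z": 0.06, "wx": 0, "wy": 0, "wz": 0},
    {"fingers": 0, "x": -0.103, "y": 0.001, "z": 0.09, "wx": 0, "wy": 0, "wz": 0},
    {"fingers": 0, "x": -0.103, "y": 0.001, "z": 0.11, "wx": 0, "wy": 0, "wz": 0},
    {"fingers": 0, "x": -0.103, "y": 0.001, "z": 0.125, "wx": 0, "wy": 0, "wz": 0},
    {"fingers": 0, "x": -0.103, "y": 0.001, "z": 0.14, "wx": 0, "wy": 0, "wz": 0},
    {"fingers": 0, "x": -0.103, "y": 0.001, "z": 0.15, "wx": 0, "wy": 0, "wz": 0},
    {"fingers": 0, "x": -0.103, "y": 0.001, "z": 0.155, "wx": 0, "wy": 0, "wz": 0},
    {"fingers": 0, "x": -0.103, "y": 0.001, "z": 0.155, "wx": 0, "wy": 0, "wz": 0},
    {"fingers": 0, "x": -0.103, "y": 0.001, "z": 0.155, "wx": 0, "wy": 0, "wz": 0},
  ],
)

```text
time: 8.08
ee_pos: [0.513, -0.3434, 0.0854]
tcp_rot: [180.0, -0.0, -173.1]
wrist_force: [-0.5, -0.5, 0.2]
opening: 0.0429
```

play_rows(
  targets=[
    {"fingers": -1, "x": 0, "y": 0, "z": 0, "wx": 0, "wy": 0, "wz": 0},
    {"fingers": -1, "x": 0, "y": 0, "z": 0, "wx": 0, "wy": 0, "wz": 0},
    {"fingers": -1, "x": 0, "y": 0, "z": 0, "wx": 0, "wy": 0, "wz": 0},
    {"fingers": -1, "x": 0, "y": 0, "z": 0, "wx": 0, "wy": 0, "wz": 0},
    {"fingers": -1, "x": 0, "y": 0, "z": 0, "wx": 0, "wy": 0, "wz": 0},
    {"fingers": -1, "x": 0, "y": 0, "z": 0, "wx": 0, "wy": 0, "wz": 0},
  ],
  grip_force=60,
)

```text
time: 8.58
ee_pos: [0.5135, -0.3436, 0.0861]
tcp_rot: [-179.9, 0.1, -173.1]
wrist_force: [-0.4, -0.5, 4.5]
opening: 0.0109
```

play_rows(
  targets=[
    {"fingers": -1, "x": 0, "y": 0, "z": -0.01, "wx": 0, "wy": 0, "wz": 0},
    {"fingers": -1, "x": 0, "y": 0, "z": -0.03, "wx": 0, "wy": 0, "wz": 0},
    {"fingers": -1, "x": 0, "y": 0, "z": -0.06, "wx": 0, "wy": 0, "wz": 0},
    {"fingers": -1, "x": 0, "y": 0, "z": -0.09, "wx": 0, "wy": 0, "wz": 0},
    {"fingers": -1, "x": 0, "y": 0, "z": -0.12, "wx": 0, "wy": 0, "wz": 0},
    {"fingers": -1, "x": 0, "y": 0, "z": -0.15, "wx": 0, "wy": 0, "wz": 0},
    {"fingers": -1, "x": 0, "y": 0, "z": -0.17, "wx": 0, "wy": 0, "wz": 0},
    {"fingers": -1, "x": 0, "y": 0, "z": -0.17, "wx": 0, "wy": 0, "wz": 0},
    {"fingers": -1, "x": 0, "y": 0, "z": -0.17, "wx": 0, "wy": 0, "wz": 0},
  ],
)

```text
time: 9.33
ee_pos: [0.5134, -0.3436, 0.2565]
tcp_rot: [-179.9, 0.1, -173.1]
wrist_force: [-0.2, -0.9, -1.5]
opening: 0.0107
```

```bash
python3 shot.py wrist 3; python3 plan.py .617 .139 .255 99.2;python3 plan.py .617 .139 .255 -80.8
```

```text
t 9.38 pos [ 0.5131 -0.3434  0.2549] rot [ 1.7999e+02 -2.0000e-02 -1.7306e+02] q [-34.  15.  23.  98.  -0. -41.] open 0.0105 F [ 0.4  0.3 -0.7]
shift [-0.1615  0.4663 -0.    ] turn [-0.000e+00 -3.000e-02  8.774e+01] rows>= 12.3
t 9.38 pos [ 0.5131 -0.3434  0.2549] rot [ 1.7999e+02 -2.0000e-02 -1.7306e+02] q [-34.  15.  23.  98.  -0. -41.] open 0.0105 F [ 0.4  0.3 -0.7]
shift [-0.1615  0.4663 -0.    ] turn [ 3.000e-02 -0.000e+00 -9.226e+01] rows>= 12.9
```

View pics/wrist3.png

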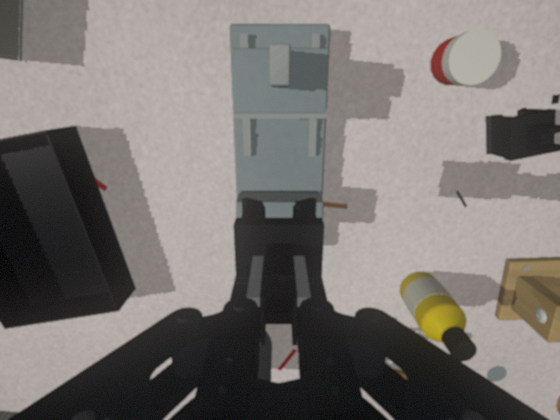

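play_rows(
  targets=[
    {"fingers": -1, "x": -0.162, "y": 0.466, "z": 0, "wx": 0, "wy": 0, "wz": 87.7},
    {"fingers": -1, "x": -0.162, "y": 0.466, "z": 0, "wx": 0, "wy": 0, "wz": 87.7},
    {"fingers": -1, "x": -0.162, "y": 0.466, "z": 0, "wx": 0, "wy": 0, "wz": 87.7},
    {"fingers": -1, "x": -0.162, "y": 0.466, "z": 0, "wx": 0, "wy": 0, "wz": 87.7},
    {"fingers": -1, "x": -0.162, "y": 0.466, "z": 0, "wx": 0, "wy": 0, "wz": 87.7},
    {"fingers": -1, "x": -0.162, "y": 0.466, "z": 0, "wx": 0, "wy": 0, "wz": 87.7},
    {"fingers": -1, "x": -0.162, "y": 0.466, "z": 0, "wx": 0, "wy": 0, "wz": 87.7},
    {"fingers": -1, "x": -0.162, "y": 0.466, "z": 0, "wx": 0, "wy": 0, "wz": 87.7},
    {"fingers": -1, "x": -0.162, "y": 0.466, "z": 0, "wx": 0, "wy": 0, "wz": 87.7},
    {"fingers": -1, "x": -0.162, "y": 0.466, "z": 0, "wx": 0, "wy": 0, "wz": 87.7},
    {"fingers": -1, "x": -0.162, "y": 0.466, "z": 0, "wx": 0, "wy": 0, "wz": 87.7},
    {"fingers": -1, "x": -0.162, "y": 0.466, "z": 0, "wx": 0, "wy": 0, "wz": 87.7},
    {"fingers": -1, "x": -0.162, "y": 0.466, "z": 0, "wx": 0, "wy": 0, "wz": 87.7},
    {"fingers": -1, "x": -0.162, "y": 0.466, "z": 0, "wx": 0, "wy": 0, "wz": 87.7},
    {"fingers": -1, "x": -0.162, "y": 0.466, "z": 0, "wx": 0, "wy": 0, "wz": 87.7},
    {"fingers": -1, "x": -0.162, "y": 0.466, "z": 0, "wx": 0, "wy": 0, "wz": 87.7},
    {"fingers": -1, "x": -0.162, "y": 0.466, "z": 0, "wx": 0, "wy": 0, "wz": 87.7},
  ],
)

```text
time: 10.8
ee_pos: [0.6173, 0.1377, 0.2548]
tcp_rot: [-179.9, 0.0, 99.3]
wrist_force: [0.5, 0.1, -0.4]
opening: 0.011
```

```bash
python3 shot.py wrist 4;  python3 shot.py scene 4; python3 plan.py .617 .139 .255 99.2
cat > tube.py <<'E'
import sys; from an import *
n,k=sys.argv[1:3]; p,d,C,cal=load(n,k); P=C.reshape(-1,3); P=P[~np.isnan(P[:,0])]
u=np.array([np.cos(np.radians(99.1)),np.sin(np.radians(99.1))]); v=np.array([u[1],-u[0]]); o=np.array([.6165,.139])
s=(P[:,:2]-o)@u; t=(P[:,:2]-o)@v   # v ~ +x
from scipy.optimize import least_squares
m=(abs(s)<.125)&(abs(t)<.02)&(P[:,2]>.05)&(P[:,2]<.076)
S,T,Z=s[m],t[m],P[m,2]
f=lambda a: np.hypot(T-a[0]-a[1]*S,Z-a[2]-a[3]*S)-.0125
r=least_squares(f,[0,0,.06,0],loss='soft_l1',f_scale=.001); print('tube fit t0,slope deg,z0,slope',r.x[0],np.degrees(r.x[1]),r.x[2],np.degrees(r.x[3]),m.sum(),'resid',np.median(abs(f(r.x))))
m=(abs(s)>.13)&(abs(s)<.17)&(P[:,2]>.074)&(P[:,2]<.083)&(abs(t)<.03); 
for sg in (1,-1):
    mm=m&(s*sg>0); print('post',sg,mm.sum(), np.percentile(s[mm],[2,98]) if mm.sum()>5 else '')
E
python3 tube.py wrist 4; python3 tube.py scene 0; python3 tube.py top 0
```

```text
t 10.9 pos [0.6175 0.1376 0.2553] rot [-1.7999e+02  1.0000e-02  9.9200e+01] q [13. 17. 26. 99. -0. 93.] open 0.0109 F [-0.8  0.4 -1. ]
shift [ 0.0015 -0.0002  0.0003] turn [-0.01  0.01  0.  ] rows>= 0.0
tube fit t0,slope deg,z0,slope -0.0014381661765891832 -0.25811459633409306 0.0594631672082659 0.03371902292966832 4542 resid 0.0003598689515988485
post 1 1058 [0.14182957 0.15354273]
post -1 0 
tube fit t0,slope deg,z0,slope -0.002688229153689541 -0.10839278400040864 0.0600823573515927 -0.03233183467513616 1207 resid 0.0007066334443089715
post 1 139 [0.14066862 0.15896332]
post -1 176 [-0.15795408 -0.14076156]
tube fit t0,slope deg,z0,slope 0.0003658552076183822 -0.02689425395465994 0.06093314420830561 0.15947106951993423 693 resid 0.0011088297965457794
post 1 109 [0.13461401 0.16121408]
post -1 103 [-0.15582847 -0.13480675]
```

View pics/wrist4.png

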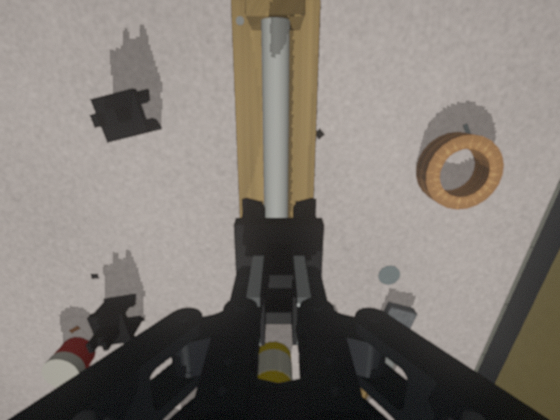

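View pics/scene4.png

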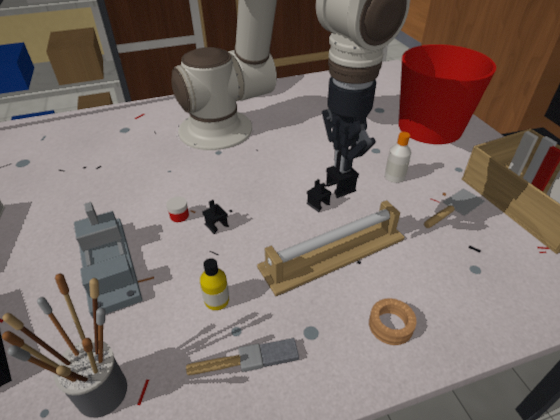

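```bash
python3 plan.py .6151 .139 .128 99.3
```

```text
t 10.9 pos [0.6175 0.1376 0.2553] rot [-1.7999e+02  1.0000e-02  9.9200e+01] q [13. 17. 26. 99. -0. 93.] open 0.0109 F [-0.8  0.4 -1. ]
shift [ 0.0018 -0.0021  0.1273] turn [-0.01  0.01 -0.1 ] rows>= 3.1
```

play_rows(
  targets=[
    {"fingers": -1, "x": 0.0018, "y": -0.0021, "z": 0.03, "wx": 0, "wy": 0, "wz": 0},
    {"fingers": -1, "x": 0.0018, "y": -0.0021, "z": 0.06, "wx": 0, "wy": 0, "wz": 0},
    {"fingers": -1, "x": 0.0018, "y": -0.0021, "z": 0.09, "wx": 0, "wy": 0, "wz": 0},
    {"fingers": -1, "x": 0.0018, "y": -0.0021, "z": 0.11, "wx": 0, "wy": 0, "wz": 0},
    {"fingers": -1, "x": 0.0018, "y": -0.0021, "z": 0.12, "wx": 0, "wy": 0, "wz": 0},
    {"fingers": -1, "x": 0.0018, "y": -0.0021, "z": 0.127, "wx": 0, "wy": 0, "wz": 0},
    {"fingers": -1, "x": 0.0018, "y": -0.0021, "z": 0.127, "wx": 0, "wy": 0, "wz": 0},
    {"fingers": -1, "x": 0.0018, "y": -0.0021, "z": 0.127, "wx": 0, "wy": 0, "wz": 0},
  ],
)

```text
time: 11.57
ee_pos: [0.6157, 0.14, 0.1295]
tcp_rot: [179.9, -0.0, 99.2]
wrist_force: [0.0, -0.7, -0.8]
opening: 0.0109
```

play_rows(
  targets=[
    {"fingers": -1, "x": 0, "y": 0, "z": 0.003, "wx": 0, "wy": 0, "wz": 0},
    {"fingers": -1, "x": 0, "y": 0, "z": 0.006, "wx": 0, "wy": 0, "wz": 0},
    {"fingers": -1, "x": 0, "y": 0, "z": 0.009, "wx": 0, "wy": 0, "wz": 0},
    {"fingers": -1, "x": 0, "y": 0, "z": 0.012, "wx": 0, "wy": 0, "wz": 0},
    {"fingers": -1, "x": 0, "y": 0, "z": 0.015, "wx": 0, "wy": 0, "wz": 0},
  ],
)

```text
time: 11.98
ee_pos: [0.6155, 0.1404, 0.1147]
tcp_rot: [179.9, -0.0, 99.2]
wrist_force: [-3.1, -0.2, 10.9]
opening: 0.011
```

play_rows(
  targets=[
    {"fingers": -1, "x": 0, "y": -0.0005, "z": 0.003, "wx": 0, "wy": 0, "wz": 0},
    {"fingers": -1, "x": 0, "y": -0.0005, "z": 0.006, "wx": 0, "wy": 0, "wz": 0},
    {"fingers": -1, "x": 0, "y": -0.0005, "z": 0.009, "wx": 0, "wy": 0, "wz": 0},
    {"fingers": -1, "x": 0, "y": -0.0005, "z": 0.012, "wx": 0, "wy": 0, "wz": 0},
    {"fingers": -1, "x": 0, "y": -0.0005, "z": 0.014, "wx": 0, "wy": 0, "wz": 0},
    {"fingers": -1, "x": 0, "y": -0.0005, "z": 0.016, "wx": 0, "wy": 0, "wz": 0},
  ],
)

```text
time: 12.48
ee_pos: [0.6143, 0.1401, 0.0985]
tcp_rot: [-180.0, -0.0, 99.2]
wrist_force: [-13.0, -1.8, 25.6]
opening: 0.0111
```

play_rows(
  targets=[
    {"fingers": -1, "x": 0, "y": -0.0015, "z": 0.001, "wx": 0, "wy": 0, "wz": 0},
    {"fingers": -1, "x": 0, "y": -0.002, "z": 0.001, "wx": 0, "wy": 0, "wz": 0},
  ],
)

```text
time: 12.65
ee_pos: [0.6139, 0.1401, 0.0986]
tcp_rot: [179.8, -0.0, 99.2]
wrist_force: [-0.1, -0.9, 12.0]
opening: 0.011
```

play_rows(
  targets=[
    {"fingers": 0, "x": 0, "y": -0.002, "z": 0, "wx": 0, "wy": 0, "wz": 0},
    {"fingers": 0, "x": 0, "y": -0.002, "z": 0, "wx": 0, "wy": 0, "wz": 0},
    {"fingers": 0, "x": 0, "y": -0.002, "z": 0, "wx": 0, "wy": 0, "wz": 0},
    {"fingers": 0, "x": 0, "y": -0.002, "z": 0, "wx": 0, "wy": 0, "wz": 0},
    {"fingers": 0, "x": 0, "y": -0.002, "z": -0.02, "wx": 0, "wy": 0, "wz": 0},
    {"fingers": 0, "x": 0, "y": -0.002, "z": -0.05, "wx": 0, "wy": 0, "wz": 0},
    {"fingers": 0, "x": 0, "y": -0.002, "z": -0.09, "wx": 0, "wy": 0, "wz": 0},
    {"fingers": 0, "x": 0, "y": -0.002, "z": -0.13, "wx": 0, "wy": 0, "wz": 0},
    {"fingers": 0, "x": 0, "y": -0.002, "z": -0.14, "wx": 0, "wy": 0, "wz": 0},
    {"fingers": 0, "x": 0, "y": -0.002, "z": -0.14, "wx": 0, "wy": 0, "wz": 0},
  ],
)

```text
time: 13.48
ee_pos: [0.6121, 0.1398, 0.2404]
tcp_rot: [179.6, -0.0, 99.2]
wrist_force: [-0.5, 0.6, -0.8]
opening: 0.0429
```

```bash
python3 shot.py wrist 5;  python3 shot.py scene 5; python3 - <<'E'
from an import *
for n in ('wrist','scene'):
    p,d,C,cal=load(n,5); P=C.reshape(-1,3); P=P[~np.isnan(P[:,0])]
    u=np.array([np.cos(np.radians(99.2)),np.sin(np.radians(99.2))]); v=np.array([u[1],-u[0]]); o=np.array([.614,.139])
    s=(P[:,:2]-o)@u; t=(P[:,:2]-o)@v
    for lo,hi in [(.078,.088),(.095,.118)]:
        m=(abs(s)<.05)&(abs(t)<.04)&(P[:,2]>lo)&(P[:,2]<hi); print(n,lo,m.sum(),'s',np.percentile(s[m],[2,98]),'t',np.percentile(t[m],[2,98]),'z',np.percentile(P[m,2],[50,95]))
    for nm,x,y in [('c1',.4517,.173),('c2',.441,-.09)]:
        for lo,hi in [(.038,.05),(.055,.08)]:
            m=(np.hypot(P[:,0]-x,P[:,1]-y)<.045)&(P[:,2]>lo)&(P[:,2]<hi); print(nm,n,m.sum(),rect(P[m][:,:2]) if m.sum()>5 else '')
E
```

```text
wrist 0.078 1833 s [-0.01999437  0.0230753 ] t [-0.02063459  0.02198995] z [0.08198664 0.0832657 ]
wrist 0.095 452 s [-0.00980015  0.0134026 ] t [-0.00543972  0.00564462] z [0.10832034 0.11274704]
c1 wrist 1830 ([450.7, 172.5], [45.1, 44.2], 22.7)
c1 wrist 533 ([450.9, 172.6], [25.2, 12.1], 22.7)
c2 wrist 340 ([427.9, -76.2], [45.5, 19.1], 49.4)
c2 wrist 0 
scene 0.078 245 s [-0.02102789  0.02262953] t [-0.02136535  0.02230832] z [0.08244014 0.08504205]
scene 0.095 110 s [-0.01165479  0.01324493] t [-0.00682321  0.00653112] z [0.10570623 0.11339817]
c1 scene 190 ([450.5, 172.9], [46.0, 46.5], 20.9)
c1 scene 86 ([449.7, 172.9], [25.6, 14.0], 21.0)
c2 scene 225 ([440.3, -91.1], [46.2, 45.4], 19.1)
c2 scene 89 ([440.1, -91.7], [27.9, 12.3], 21.5)
```

View pics/wrist5.png

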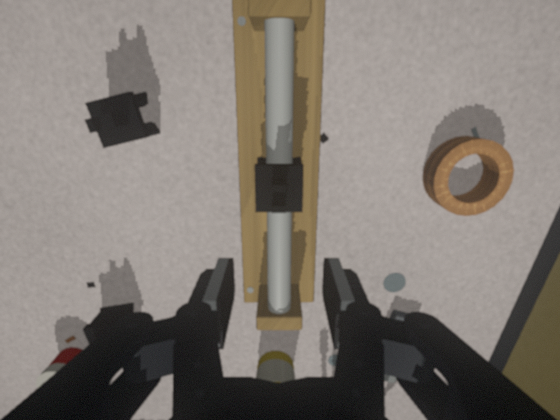

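View pics/scene5.png

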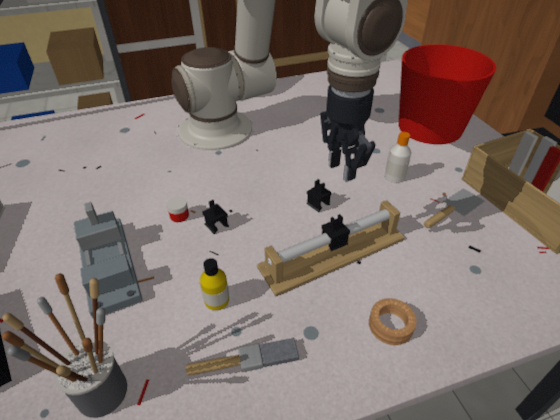

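```bash
python3 plan.py .4508 .1726 .20 202.7
```

```text
t 13.58 pos [0.6111 0.1396 0.2359] rot [179.98  -0.    99.24] q [13. 16. 22. 96. -0. 94.] open 0.0429 F [-0.2 -0.1  0.7]
shift [ 0.0583 -0.1529  0.0359] turn [ 1.0000e-02  1.0000e-02 -1.0346e+02] rows>= 14.4
```

play_rows(
  targets=[
    {"fingers": 0, "x": 0.058, "y": -0.153, "z": 0.0, "wx": 0, "wy": 0, "wz": -103.5},
    {"fingers": 0, "x": 0.058, "y": -0.153, "z": 0.036, "wx": 0, "wy": 0, "wz": -103.5},
    {"fingers": 0, "x": 0.058, "y": -0.153, "z": 0.036, "wx": 0, "wy": 0, "wz": -103.5},
    {"fingers": 0, "x": 0.058, "y": -0.153, "z": 0.036, "wx": 0, "wy": 0, "wz": -103.5},
    {"fingers": 0, "x": 0.058, "y": -0.153, "z": 0.036, "wx": 0, "wy": 0, "wz": -103.5},
    {"fingers": 0, "x": 0.058, "y": -0.153, "z": 0.036, "wx": 0, "wy": 0, "wz": -103.5},
    {"fingers": 0, "x": 0.058, "y": -0.153, "z": 0.036, "wx": 0, "wy": 0, "wz": -103.5},
    {"fingers": 0, "x": 0.058, "y": -0.153, "z": 0.036, "wx": 0, "wy": 0, "wz": -103.5},
    {"fingers": 0, "x": 0.058, "y": -0.153, "z": 0.036, "wx": 0, "wy": 0, "wz": -103.5},
    {"fingers": 0, "x": 0.058, "y": -0.153, "z": 0.036, "wx": 0, "wy": 0, "wz": -103.5},
    {"fingers": 0, "x": 0.058, "y": -0.153, "z": 0.036, "wx": 0, "wy": 0, "wz": -103.5},
    {"fingers": 0, "x": 0.058, "y": -0.153, "z": 0.036, "wx": 0, "wy": 0, "wz": -103.5},
    {"fingers": 0, "x": 0.058, "y": -0.153, "z": 0.036, "wx": 0, "wy": 0, "wz": -103.5},
    {"fingers": 0, "x": 0.058, "y": -0.153, "z": 0.036, "wx": 0, "wy": 0, "wz": -103.5},
    {"fingers": 0, "x": 0.058, "y": -0.153, "z": 0.036, "wx": 0, "wy": 0, "wz": -103.5},
    {"fingers": 0, "x": 0.058, "y": -0.153, "z": 0.036, "wx": 0, "wy": 0, "wz": -103.5},
    {"fingers": 0, "x": 0.058, "y": -0.153, "z": 0.036, "wx": 0, "wy": 0, "wz": -103.5},
    {"fingers": 0, "x": 0.058, "y": -0.153, "z": 0.036, "wx": 0, "wy": 0, "wz": -103.5},
  ],
)

```text
time: 15.08
ee_pos: [0.4502, 0.172, 0.1993]
tcp_rot: [180.0, -0.1, -157.4]
wrist_force: [0.6, 0.1, 0.2]
opening: 0.0428
```

```bash
python3 shot.py wrist 6; python3 plan.py .4508 .1726 .059 202.7;  cat > clips.py <<'E'
import sys; from an import *
n,k,x,y=sys.argv[1],sys.argv[2],float(sys.argv[3]),float(sys.argv[4])
p,d,C,cal=load(n,k); P=C.reshape(-1,3); P=P[~np.isnan(P[:,0])]
for lo,hi in [(.038,.05),(.055,.08)]:
    m=(np.hypot(P[:,0]-x,P[:,1]-y)<.05)&(P[:,2]>lo)&(P[:,2]<hi); print(n,lo,m.sum(),rect(P[m][:,:2]) if m.sum()>5 else '', np.percentile(P[m,2],95).round(4) if m.sum() else '')
E
python3 clips.py wrist 6 .4508 .1726
```

```text
t 15.13 pos [0.4502 0.1721 0.1996] rot [ 1.8000e+02 -6.0000e-02 -1.5736e+02] q [21. -5. -5. 90.  0. -2.] open 0.0428 F [ 0.2 -0.2  0.3]
shift [-0.0009  0.0002  0.1406] turn [ 0.   -0.06 -0.06] rows>= 3.4
wrist 0.038 1847 ([450.1, 173.4], [44.3, 44.0], 22.4) 0.0456
wrist 0.055 481 ([450.0, 173.2], [24.4, 11.8], 22.6) 0.0751
```

View pics/wrist6.png

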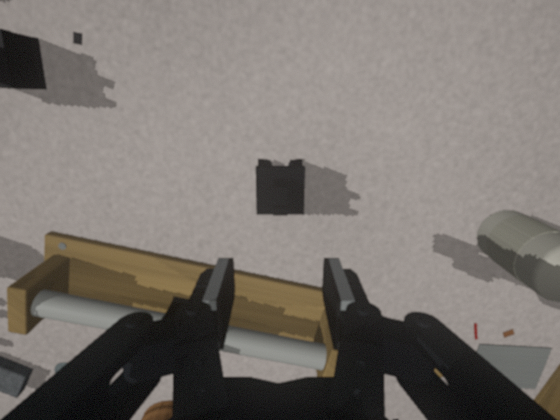

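play_rows(
  targets=[
    {"fingers": 0, "x": -0.0005, "y": -0.0005, "z": 0.03, "wx": 0, "wy": 0, "wz": 0},
    {"fingers": 0, "x": -0.0005, "y": -0.0005, "z": 0.06, "wx": 0, "wy": 0, "wz": 0},
    {"fingers": 0, "x": -0.0005, "y": -0.0005, "z": 0.09, "wx": 0, "wy": 0, "wz": 0},
    {"fingers": 0, "x": -0.0005, "y": -0.0005, "z": 0.11, "wx": 0, "wy": 0, "wz": 0},
    {"fingers": 0, "x": -0.0005, "y": -0.0005, "z": 0.125, "wx": 0, "wy": 0, "wz": 0},
    {"fingers": 0, "x": -0.0005, "y": -0.0005, "z": 0.135, "wx": 0, "wy": 0, "wz": 0},
    {"fingers": 0, "x": -0.0005, "y": -0.0005, "z": 0.14, "wx": 0, "wy": 0, "wz": 0},
    {"fingers": 0, "x": -0.0005, "y": -0.0005, "z": 0.14, "wx": 0, "wy": 0, "wz": 0},
    {"fingers": 0, "x": -0.0005, "y": -0.0005, "z": 0.14, "wx": 0, "wy": 0, "wz": 0},
  ],
)

```text
time: 15.88
ee_pos: [0.4514, 0.1721, 0.061]
tcp_rot: [-180.0, 0.0, -157.3]
wrist_force: [0.5, 0.2, 0.2]
opening: 0.0428
```

play_rows(
  targets=[
    {"fingers": -1, "x": 0, "y": 0, "z": 0, "wx": 0, "wy": 0, "wz": 0},
    {"fingers": -1, "x": 0, "y": 0, "z": 0, "wx": 0, "wy": 0, "wz": 0},
    {"fingers": -1, "x": 0, "y": 0, "z": 0, "wx": 0, "wy": 0, "wz": 0},
    {"fingers": -1, "x": 0, "y": 0, "z": 0, "wx": 0, "wy": 0, "wz": 0},
    {"fingers": -1, "x": 0, "y": 0, "z": 0, "wx": 0, "wy": 0, "wz": 0},
    {"fingers": -1, "x": 0, "y": 0, "z": 0, "wx": 0, "wy": 0, "wz": 0},
  ],
)

```text
time: 16.38
ee_pos: [0.4515, 0.1721, 0.0608]
tcp_rot: [180.0, 0.1, -157.3]
wrist_force: [0.1, 0.5, 3.7]
opening: 0.0109
```

play_rows(
  targets=[
    {"fingers": -1, "x": 0, "y": 0, "z": -0.01, "wx": 0, "wy": 0, "wz": 0},
    {"fingers": -1, "x": 0, "y": 0, "z": -0.03, "wx": 0, "wy": 0, "wz": 0},
    {"fingers": -1, "x": 0, "y": 0, "z": -0.06, "wx": 0, "wy": 0, "wz": 0},
    {"fingers": -1, "x": 0, "y": 0, "z": -0.09, "wx": 0, "wy": 0, "wz": 0},
    {"fingers": -1, "x": 0, "y": 0, "z": -0.12, "wx": 0, "wy": 0, "wz": 0},
    {"fingers": -1, "x": 0, "y": 0, "z": -0.15, "wx": 0, "wy": 0, "wz": 0},
    {"fingers": -1, "x": 0, "y": 0, "z": -0.17, "wx": 0, "wy": 0, "wz": 0},
    {"fingers": -1, "x": 0, "y": 0, "z": -0.17, "wx": 0, "wy": 0, "wz": 0},
    {"fingers": -1, "x": 0, "y": 0, "z": -0.17, "wx": 0, "wy": 0, "wz": 0},
  ],
)

```text
time: 17.13
ee_pos: [0.4514, 0.172, 0.2315]
tcp_rot: [-180.0, 0.1, -157.3]
wrist_force: [-0.3, -0.1, -1.1]
opening: 0.0107
```

```bash
python3 shot.py wrist 7; python3 plan.py .6025 .208 .225 279.3
```

```text
t 17.18 pos [0.451  0.1718 0.2302] rot [-1.8000e+02 -1.0000e-02 -1.5726e+02] q [21. -4. -1. 94. -0. -2.] open 0.0108 F [ 0.2 -0.9 -0.7]
shift [-0.1537 -0.0252  0.0051] turn [ 0.000e+00 -1.000e-02 -7.656e+01] rows>= 10.7
```

View pics/wrist7.png

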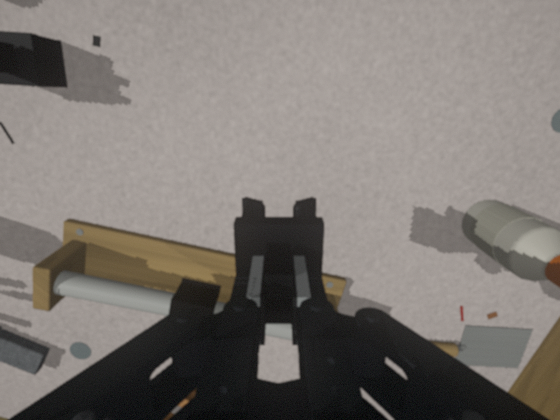

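play_rows(
  targets=[
    {"fingers": -1, "x": -0.154, "y": -0.025, "z": 0.005, "wx": 0, "wy": 0, "wz": -76.6},
    {"fingers": -1, "x": -0.154, "y": -0.025, "z": 0.005, "wx": 0, "wy": 0, "wz": -76.6},
    {"fingers": -1, "x": -0.154, "y": -0.025, "z": 0.005, "wx": 0, "wy": 0, "wz": -76.6},
    {"fingers": -1, "x": -0.154, "y": -0.025, "z": 0.005, "wx": 0, "wy": 0, "wz": -76.6},
    {"fingers": -1, "x": -0.154, "y": -0.025, "z": 0.005, "wx": 0, "wy": 0, "wz": -76.6},
    {"fingers": -1, "x": -0.154, "y": -0.025, "z": 0.005, "wx": 0, "wy": 0, "wz": -76.6},
    {"fingers": -1, "x": -0.154, "y": -0.025, "z": 0.005, "wx": 0, "wy": 0, "wz": -76.6},
    {"fingers": -1, "x": -0.154, "y": -0.025, "z": 0.005, "wx": 0, "wy": 0, "wz": -76.6},
    {"fingers": -1, "x": -0.154, "y": -0.025, "z": 0.005, "wx": 0, "wy": 0, "wz": -76.6},
    {"fingers": -1, "x": -0.154, "y": -0.025, "z": 0.005, "wx": 0, "wy": 0, "wz": -76.6},
    {"fingers": -1, "x": -0.154, "y": -0.025, "z": 0.005, "wx": 0, "wy": 0, "wz": -76.6},
    {"fingers": -1, "x": -0.154, "y": -0.025, "z": 0.005, "wx": 0, "wy": 0, "wz": -76.6},
    {"fingers": -1, "x": -0.154, "y": -0.025, "z": 0.005, "wx": 0, "wy": 0, "wz": -76.6},
    {"fingers": -1, "x": -0.154, "y": -0.025, "z": 0.005, "wx": 0, "wy": 0, "wz": -76.6},
    {"fingers": -1, "x": -0.154, "y": -0.025, "z": 0.005, "wx": 0, "wy": 0, "wz": -76.6},
  ],
)

```text
time: 18.43
ee_pos: [0.6027, 0.2083, 0.2248]
tcp_rot: [180.0, -0.0, -80.8]
wrist_force: [-0.0, 0.4, -0.1]
opening: 0.0107
```

```bash
python3 shot.py wrist 8; python3 plan.py .6025 .208 .128 279.3
```

```text
t 18.48 pos [0.6027 0.2083 0.225 ] rot [ 1.7997e+02 -1.0000e-02 -8.0750e+01] q [ 19.  17.  22.  95.  -0. -80.] open 0.0106 F [-0.1  0.7  0.5]
shift [0.0003 0.0002 0.097 ] turn [ 0.03 -0.01 -0.05] rows>= 2.3
```

View pics/wrist8.png

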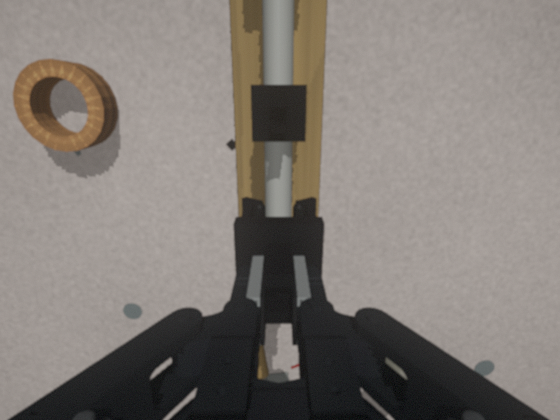

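play_rows(
  targets=[
    {"fingers": -1, "x": 0, "y": 0, "z": 0.03, "wx": 0, "wy": 0, "wz": 0},
    {"fingers": -1, "x": 0, "y": 0, "z": 0.06, "wx": 0, "wy": 0, "wz": 0},
    {"fingers": -1, "x": 0, "y": 0, "z": 0.08, "wx": 0, "wy": 0, "wz": 0},
    {"fingers": -1, "x": 0, "y": 0, "z": 0.092, "wx": 0, "wy": 0, "wz": 0},
    {"fingers": -1, "x": 0, "y": 0, "z": 0.097, "wx": 0, "wy": 0, "wz": 0},
    {"fingers": -1, "x": 0, "y": 0, "z": 0.1, "wx": 0, "wy": 0, "wz": 0},
    {"fingers": -1, "x": 0, "y": 0, "z": 0.103, "wx": 0, "wy": 0, "wz": 0},
    {"fingers": -1, "x": 0, "y": 0, "z": 0.106, "wx": 0, "wy": 0, "wz": 0},
    {"fingers": -1, "x": 0, "y": 0, "z": 0.109, "wx": 0, "wy": 0, "wz": 0},
    {"fingers": -1, "x": 0, "y": 0, "z": 0.112, "wx": 0, "wy": 0, "wz": 0},
  ],
)

```text
time: 19.32
ee_pos: [0.6038, 0.2088, 0.1156]
tcp_rot: [-179.8, 0.0, -80.7]
wrist_force: [-1.5, -0.2, 9.6]
opening: 0.0108
```

play_rows(
  targets=[
    {"fingers": -1, "x": 0, "y": 0.001, "z": 0.003, "wx": 0, "wy": 0, "wz": 0},
    {"fingers": -1, "x": 0, "y": 0.001, "z": 0.006, "wx": 0, "wy": 0, "wz": 0},
    {"fingers": -1, "x": 0, "y": 0.001, "z": 0.009, "wx": 0, "wy": 0, "wz": 0},
    {"fingers": -1, "x": 0, "y": 0.001, "z": 0.012, "wx": 0, "wy": 0, "wz": 0},
    {"fingers": -1, "x": 0, "y": 0.001, "z": 0.015, "wx": 0, "wy": 0, "wz": 0},
    {"fingers": -1, "x": 0, "y": 0.001, "z": 0.017, "wx": 0, "wy": 0, "wz": 0},
  ],
)

```text
time: 19.82
ee_pos: [0.6026, 0.2085, 0.0983]
tcp_rot: [-179.8, 0.0, -80.7]
wrist_force: [-5.2, -1.4, 24.6]
opening: 0.0107
```

Seated by height and force. Release and retreat.

play_rows(
  targets=[
    {"fingers": -1, "x": 0, "y": 0.0007, "z": 0, "wx": 0, "wy": 0, "wz": 0},
    {"fingers": 0, "x": 0, "y": 0.0007, "z": 0, "wx": 0, "wy": 0, "wz": 0},
    {"fingers": 0, "x": 0, "y": 0.0007, "z": -0.001, "wx": 0, "wy": 0, "wz": 0},
    {"fingers": 0, "x": 0, "y": 0.0007, "z": -0.001, "wx": 0, "wy": 0, "wz": 0},
    {"fingers": 0, "x": 0, "y": 0.0007, "z": -0.001, "wx": 0, "wy": 0, "wz": 0},
    {"fingers": 0, "x": 0, "y": 0.0007, "z": -0.02, "wx": 0, "wy": 0, "wz": 0},
    {"fingers": 0, "x": 0, "y": 0.0007, "z": -0.05, "wx": 0, "wy": 0, "wz": 0},
    {"fingers": 0, "x": 0, "y": 0.0007, "z": -0.09, "wx": 0, "wy": 0, "wz": 0},
    {"fingers": 0, "x": 0, "y": 0.0007, "z": -0.13, "wx": 0, "wy": 0, "wz": 0},
    {"fingers": 0, "x": 0, "y": 0.0007, "z": -0.14, "wx": 0, "wy": 0, "wz": 0},
    {"fingers": 0, "x": 0, "y": 0.0007, "z": -0.14, "wx": 0, "wy": 0, "wz": 0},
    {"fingers": 0, "x": 0, "y": 0.0007, "z": -0.14, "wx": 0, "wy": 0, "wz": 0},
  ],
)

```text
time: 20.82
ee_pos: [0.6015, 0.2082, 0.2365]
tcp_rot: [-179.9, 0.0, -80.7]
wrist_force: [-0.3, 0.4, -0.8]
opening: 0.043
```

```bash
python3 shot.py wrist 9; python3 shot.py scene 9; cat > onbar.py <<'E'
import sys; from an import *
n,k=sys.argv[1:3]
p,d,C,cal=load(n,k); P=C.reshape(-1,3); P=P[~np.isnan(P[:,0])]
u=np.array([np.cos(np.radians(99.2)),np.sin(np.radians(99.2))]); v=np.array([u[1],-u[0]]); o=np.array([.614,.139])
s=(P[:,:2]-o)@u; t=(P[:,:2]-o)@v
for c in (-.07,0,.07):
  for lo,hi in [(.078,.088),(.095,.118)]:
    m=(abs(s-c)<.033)&(abs(t)<.04)&(P[:,2]>lo)&(P[:,2]<hi)
    if m.sum()>8: print(n,c,lo,m.sum(),'s',np.percentile(s[m],[2,98]).round(4),'t',np.percentile(t[m],[2,98]).round(4),'z',np.percentile(P[m,2],[50,95]).round(4))
E
python3 onbar.py wrist 9; python3 onbar.py scene 9; python3 clips.py scene 9 .441 -.09;python3 plan.py .4405 -.0905 .20 200
```

```text
wrist 0 0.078 2362 s [-0.0193  0.0232] t [-0.0214  0.0212] z [0.082  0.0832]
wrist 0 0.095 511 s [-0.0095  0.0135] t [-0.0063  0.0051] z [0.1101 0.1128]
wrist 0.07 0.078 1871 s [0.0467 0.09  ] t [-0.0216  0.0212] z [0.082  0.0832]
wrist 0.07 0.095 465 s [0.0565 0.0797] t [-0.0056  0.0053] z [0.1071 0.1127]
scene 0 0.078 249 s [-0.021   0.0226] t [-0.0213  0.022 ] z [0.0825 0.0856]
scene 0 0.095 110 s [-0.0113  0.0128] t [-0.0069  0.006 ] z [0.1054 0.1135]
scene 0.07 0.078 226 s [0.0454 0.0893] t [-0.0211  0.0225] z [0.0825 0.085 ]
scene 0.07 0.095 103 s [0.0554 0.079 ] t [-0.0063  0.0065] z [0.1054 0.1135]
scene 0.038 223 ([439.7, -91.1], [46.6, 46.7], 20.0) 0.0474
scene 0.055 87 ([440.1, -91.8], [26.0, 13.9], 24.0) 0.0765
t 20.92 pos [0.6008 0.208  0.2346] rot [ 1.7986e+02 -2.0000e-02 -8.0660e+01] q [ 19.  17.  23.  96.  -0. -80.] open 0.0426 F [ 0.   0.5 -0.1]
shift [0.2685 0.2066 0.0352] turn [ 0.1  -0.11 79.34] rows>= 11.1
```

View pics/scene9.png

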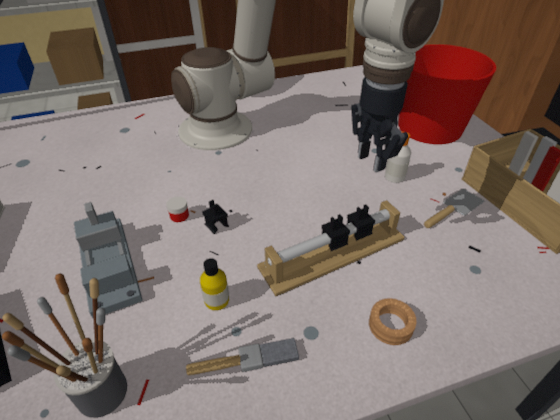

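play_rows(
  targets=[
    {"fingers": 0, "x": 0.2685, "y": 0.2065, "z": 0, "wx": 0, "wy": 0, "wz": 79.4},
    {"fingers": 0, "x": 0.2685, "y": 0.2065, "z": 0, "wx": 0, "wy": 0, "wz": 79.4},
    {"fingers": 0, "x": 0.2685, "y": 0.2065, "z": 0, "wx": 0, "wy": 0, "wz": 79.4},
    {"fingers": 0, "x": 0.2685, "y": 0.2065, "z": 0.035, "wx": 0, "wy": 0, "wz": 79.4},
    {"fingers": 0, "x": 0.2685, "y": 0.2065, "z": 0.035, "wx": 0, "wy": 0, "wz": 79.4},
    {"fingers": 0, "x": 0.2685, "y": 0.2065, "z": 0.035, "wx": 0, "wy": 0, "wz": 79.4},
    {"fingers": 0, "x": 0.2685, "y": 0.2065, "z": 0.035, "wx": 0, "wy": 0, "wz": 79.4},
    {"fingers": 0, "x": 0.2685, "y": 0.2065, "z": 0.035, "wx": 0, "wy": 0, "wz": 79.4},
    {"fingers": 0, "x": 0.2685, "y": 0.2065, "z": 0.035, "wx": 0, "wy": 0, "wz": 79.4},
    {"fingers": 0, "x": 0.2685, "y": 0.2065, "z": 0.035, "wx": 0, "wy": 0, "wz": 79.4},
    {"fingers": 0, "x": 0.2685, "y": 0.2065, "z": 0.035, "wx": 0, "wy": 0, "wz": 79.4},
    {"fingers": 0, "x": 0.2685, "y": 0.2065, "z": 0.035, "wx": 0, "wy": 0, "wz": 79.4},
    {"fingers": 0, "x": 0.2685, "y": 0.2065, "z": 0.035, "wx": 0, "wy": 0, "wz": 79.4},
    {"fingers": 0, "x": 0.2685, "y": 0.2065, "z": 0.035, "wx": 0, "wy": 0, "wz": 79.4},
    {"fingers": 0, "x": 0.2685, "y": 0.2065, "z": 0.035, "wx": 0, "wy": 0, "wz": 79.4},
  ],
)

```text
time: 22.17
ee_pos: [0.4409, -0.0901, 0.2008]
tcp_rot: [180.0, -0.0, -159.9]
wrist_force: [-0.4, 0.1, -0.2]
opening: 0.0426
```

```bash
python3 shot.py wrist 10;  python3 clips.py wrist 10 .441 -.09;python3 plan.py .4405 -.0905 .059 200
```

```text
wrist 0.038 1837 ([440.4, -90.9], [44.2, 44.0], 19.5) 0.0456
wrist 0.055 498 ([440.2, -91.0], [24.4, 11.9], 19.9) 0.0751
t 22.22 pos [ 0.4409 -0.0901  0.201 ] rot [ 1.7999e+02 -3.0000e-02 -1.5989e+02] q [-12.  -9.  -8.  91.  -0. -32.] open 0.0424 F [ 0.4 -0.5 -0.1]
shift [ 0.0005 -0.0003  0.142 ] turn [ 0.01 -0.03  0.11] rows>= 3.4
```

View pics/wrist10.png

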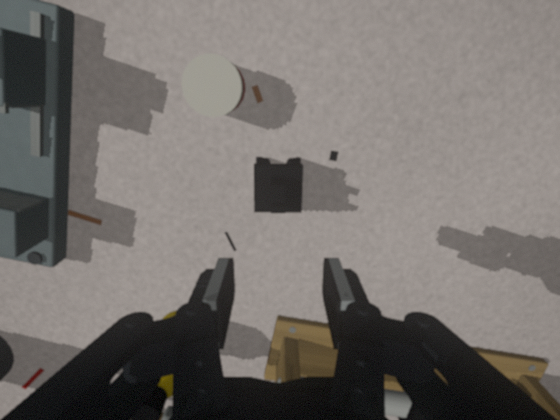

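play_rows(
  targets=[
    {"fingers": 0, "x": 0.001, "y": -0.0006, "z": 0.03, "wx": 0, "wy": 0, "wz": 0},
    {"fingers": 0, "x": 0.001, "y": -0.0006, "z": 0.06, "wx": 0, "wy": 0, "wz": 0},
    {"fingers": 0, "x": 0.001, "y": -0.0006, "z": 0.09, "wx": 0, "wy": 0, "wz": 0},
    {"fingers": 0, "x": 0.001, "y": -0.0006, "z": 0.11, "wx": 0, "wy": 0, "wz": 0},
    {"fingers": 0, "x": 0.001, "y": -0.0006, "z": 0.125, "wx": 0, "wy": 0, "wz": 0},
    {"fingers": 0, "x": 0.001, "y": -0.0006, "z": 0.135, "wx": 0, "wy": 0, "wz": 0},
    {"fingers": 0, "x": 0.001, "y": -0.0006, "z": 0.141, "wx": 0, "wy": 0, "wz": 0},
    {"fingers": 0, "x": 0.001, "y": -0.0006, "z": 0.141, "wx": 0, "wy": 0, "wz": 0},
    {"fingers": 0, "x": 0.001, "y": -0.0006, "z": 0.141, "wx": 0, "wy": 0, "wz": 0},
  ],
)

```text
time: 22.97
ee_pos: [0.4406, -0.0912, 0.0609]
tcp_rot: [-180.0, 0.0, -160.0]
wrist_force: [1.0, 0.2, 0.4]
opening: 0.043
```

play_rows(
  targets=[
    {"fingers": -1, "x": 0, "y": 0, "z": 0, "wx": 0, "wy": 0, "wz": 0},
    {"fingers": -1, "x": 0, "y": 0, "z": 0, "wx": 0, "wy": 0, "wz": 0},
    {"fingers": -1, "x": 0, "y": 0, "z": 0, "wx": 0, "wy": 0, "wz": 0},
    {"fingers": -1, "x": 0, "y": 0, "z": 0, "wx": 0, "wy": 0, "wz": 0},
    {"fingers": -1, "x": 0, "y": 0, "z": 0, "wx": 0, "wy": 0, "wz": 0},
    {"fingers": -1, "x": 0, "y": 0, "z": 0, "wx": 0, "wy": 0, "wz": 0},
  ],
)

```text
time: 23.47
ee_pos: [0.4407, -0.0913, 0.061]
tcp_rot: [-180.0, 0.1, -160.1]
wrist_force: [0.2, 0.1, 5.5]
opening: 0.0104
```

play_rows(
  targets=[
    {"fingers": -1, "x": 0, "y": 0, "z": -0.01, "wx": 0, "wy": 0, "wz": 0},
    {"fingers": -1, "x": 0, "y": 0, "z": -0.03, "wx": 0, "wy": 0, "wz": 0},
    {"fingers": -1, "x": 0, "y": 0, "z": -0.06, "wx": 0, "wy": 0, "wz": 0},
    {"fingers": -1, "x": 0, "y": 0, "z": -0.09, "wx": 0, "wy": 0, "wz": 0},
    {"fingers": -1, "x": 0, "y": 0, "z": -0.12, "wx": 0, "wy": 0, "wz": 0},
    {"fingers": -1, "x": 0, "y": 0, "z": -0.15, "wx": 0, "wy": 0, "wz": 0},
    {"fingers": -1, "x": 0, "y": 0, "z": -0.17, "wx": 0, "wy": 0, "wz": 0},
    {"fingers": -1, "x": 0, "y": 0, "z": -0.17, "wx": 0, "wy": 0, "wz": 0},
    {"fingers": -1, "x": 0, "y": 0, "z": -0.17, "wx": 0, "wy": 0, "wz": 0},
  ],
)

```text
time: 24.22
ee_pos: [0.4406, -0.0913, 0.2314]
tcp_rot: [-179.9, 0.1, -160.1]
wrist_force: [0.7, 0.4, -1.0]
opening: 0.011
```

```bash
python3 shot.py wrist 11; python3 plan.py .6245 .07 .225 279.3
```

```text
t 24.27 pos [ 0.4401 -0.0912  0.2301] rot [ 1.7999e+02 -1.0000e-02 -1.6006e+02] q [-12.  -9.  -5.  94.  -0. -32.] open 0.0107 F [ 0.4  0.3 -1.5]
shift [-0.2283  0.0887  0.0051] turn [ 1.000e-02 -1.000e-02 -7.936e+01] rows>= 11.1
```

View pics/wrist11.png

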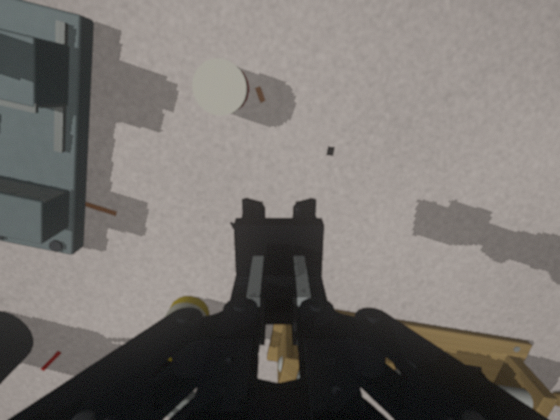

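play_rows(
  targets=[
    {"fingers": -1, "x": -0.2282, "y": 0.0892, "z": 0.005, "wx": 0, "wy": 0, "wz": -79.4},
    {"fingers": -1, "x": -0.2282, "y": 0.0892, "z": 0.005, "wx": 0, "wy": 0, "wz": -79.4},
    {"fingers": -1, "x": -0.2282, "y": 0.0892, "z": 0.005, "wx": 0, "wy": 0, "wz": -79.4},
    {"fingers": -1, "x": -0.2282, "y": 0.0892, "z": 0.005, "wx": 0, "wy": 0, "wz": -79.4},
    {"fingers": -1, "x": -0.2282, "y": 0.0892, "z": 0.005, "wx": 0, "wy": 0, "wz": -79.4},
    {"fingers": -1, "x": -0.2282, "y": 0.0892, "z": 0.005, "wx": 0, "wy": 0, "wz": -79.4},
    {"fingers": -1, "x": -0.2282, "y": 0.0892, "z": 0.005, "wx": 0, "wy": 0, "wz": -79.4},
    {"fingers": -1, "x": -0.2282, "y": 0.0892, "z": 0.005, "wx": 0, "wy": 0, "wz": -79.4},
    {"fingers": -1, "x": -0.2282, "y": 0.0892, "z": 0.005, "wx": 0, "wy": 0, "wz": -79.4},
    {"fingers": -1, "x": -0.2282, "y": 0.0892, "z": 0.005, "wx": 0, "wy": 0, "wz": -79.4},
    {"fingers": -1, "x": -0.2282, "y": 0.0892, "z": 0.005, "wx": 0, "wy": 0, "wz": -79.4},
    {"fingers": -1, "x": -0.2282, "y": 0.0892, "z": 0.005, "wx": 0, "wy": 0, "wz": -79.4},
    {"fingers": -1, "x": -0.2282, "y": 0.0892, "z": 0.005, "wx": 0, "wy": 0, "wz": -79.4},
    {"fingers": -1, "x": -0.2282, "y": 0.0892, "z": 0.005, "wx": 0, "wy": 0, "wz": -79.4},
    {"fingers": -1, "x": -0.2282, "y": 0.0892, "z": 0.005, "wx": 0, "wy": 0, "wz": -79.4},
  ],
)

```text
time: 25.52
ee_pos: [0.6241, 0.0704, 0.2248]
tcp_rot: [180.0, 0.0, -80.8]
wrist_force: [-0.4, 0.1, -1.3]
opening: 0.011
```

```bash
python3 shot.py wrist 12; python3 plan.py .6242 .07 .128 279.3
```

```text
t 25.57 pos [0.6242 0.0704 0.225 ] rot [179.97   0.   -80.79] q [  6.  16.  21.  95.  -0. -93.] open 0.0106 F [-0.8 -0.2 -1.2]
shift [0.0004 0.     0.097 ] turn [ 0.03  0.   -0.09] rows>= 2.3
```

View pics/wrist12.png

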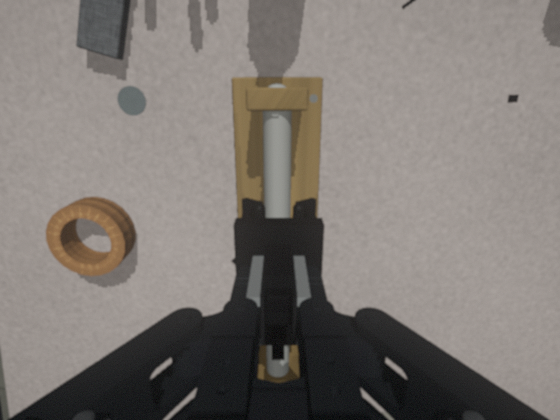

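play_rows(
  targets=[
    {"fingers": -1, "x": 0, "y": 0, "z": 0.03, "wx": 0, "wy": 0, "wz": 0},
    {"fingers": -1, "x": 0, "y": 0, "z": 0.06, "wx": 0, "wy": 0, "wz": 0},
    {"fingers": -1, "x": 0, "y": 0, "z": 0.08, "wx": 0, "wy": 0, "wz": 0},
    {"fingers": -1, "x": 0, "y": 0, "z": 0.092, "wx": 0, "wy": 0, "wz": 0},
    {"fingers": -1, "x": 0, "y": 0, "z": 0.097, "wx": 0, "wy": 0, "wz": 0},
    {"fingers": -1, "x": 0, "y": 0, "z": 0.1, "wx": 0, "wy": 0, "wz": 0},
    {"fingers": -1, "x": 0, "y": 0, "z": 0.103, "wx": 0, "wy": 0, "wz": 0},
    {"fingers": -1, "x": 0, "y": 0, "z": 0.106, "wx": 0, "wy": 0, "wz": 0},
    {"fingers": -1, "x": 0, "y": 0, "z": 0.109, "wx": 0, "wy": 0, "wz": 0},
    {"fingers": -1, "x": 0, "y": 0, "z": 0.112, "wx": 0, "wy": 0, "wz": 0},
  ],
)

```text
time: 26.4
ee_pos: [0.6256, 0.0706, 0.1157]
tcp_rot: [-179.8, -0.0, -80.7]
wrist_force: [-1.5, 0.0, 10.5]
opening: 0.0111
```

play_rows(
  targets=[
    {"fingers": -1, "x": 0, "y": 0.001, "z": 0.003, "wx": 0, "wy": 0, "wz": 0},
    {"fingers": -1, "x": 0, "y": 0.001, "z": 0.006, "wx": 0, "wy": 0, "wz": 0},
    {"fingers": -1, "x": 0, "y": 0.001, "z": 0.009, "wx": 0, "wy": 0, "wz": 0},
    {"fingers": -1, "x": 0, "y": 0.001, "z": 0.012, "wx": 0, "wy": 0, "wz": 0},
    {"fingers": -1, "x": 0, "y": 0.001, "z": 0.015, "wx": 0, "wy": 0, "wz": 0},
    {"fingers": -1, "x": 0, "y": 0.0015, "z": 0.017, "wx": 0, "wy": 0, "wz": 0},
  ],
)

```text
time: 26.9
ee_pos: [0.6244, 0.0704, 0.0986]
tcp_rot: [-179.7, -0.0, -80.7]
wrist_force: [0.3, 0.5, 23.5]
opening: 0.0109
```

play_rows(
  targets=[
    {"fingers": -1, "x": 0, "y": 0, "z": 0, "wx": 0, "wy": 0, "wz": 0},
    {"fingers": 0, "x": 0, "y": 0, "z": 0, "wx": 0, "wy": 0, "wz": 0},
    {"fingers": 0, "x": 0, "y": 0, "z": -0.001, "wx": 0, "wy": 0, "wz": 0},
    {"fingers": 0, "x": 0, "y": 0, "z": -0.001, "wx": 0, "wy": 0, "wz": 0},
    {"fingers": 0, "x": 0, "y": 0, "z": -0.001, "wx": 0, "wy": 0, "wz": 0},
    {"fingers": 0, "x": 0, "y": 0, "z": -0.02, "wx": 0, "wy": 0, "wz": 0},
    {"fingers": 0, "x": 0, "y": 0, "z": -0.05, "wx": 0, "wy": 0, "wz": 0},
    {"fingers": 0, "x": 0, "y": 0, "z": -0.09, "wx": 0, "wy": 0, "wz": 0},
    {"fingers": 0, "x": 0, "y": 0, "z": -0.13, "wx": 0, "wy": 0, "wz": 0},
    {"fingers": 0, "x": 0, "y": 0, "z": -0.14, "wx": 0, "wy": 0, "wz": 0},
    {"fingers": 0, "x": 0, "y": 0, "z": -0.14, "wx": 0, "wy": 0, "wz": 0},
    {"fingers": 0, "x": 0, "y": 0, "z": -0.14, "wx": 0, "wy": 0, "wz": 0},
  ],
)

```text
time: 27.9
ee_pos: [0.6231, 0.0703, 0.2364]
tcp_rot: [-180.0, -0.0, -80.7]
wrist_force: [-0.1, -0.2, -0.7]
opening: 0.0428
```

```bash
python3 shot.py wrist 13; python3 shot.py scene 13;python3 shot.py top 13; python3 onbar.py wrist 13; python3 onbar.py scene 13; python3 plan.py .411 -.3556 .24 187
```

```text
wrist -0.07 0.078 1833 s [-0.0924 -0.0499] t [-0.022   0.0206] z [0.082  0.0833]
wrist -0.07 0.095 491 s [-0.0827 -0.0592] t [-0.0071  0.0047] z [0.1075 0.1127]
wrist 0 0.078 1552 s [-0.0201  0.023 ] t [-0.0215  0.021 ] z [0.082  0.0833]
wrist 0 0.095 422 s [-0.0106  0.0133] t [-0.006   0.0049] z [0.1079 0.1127]
wrist 0.07 0.078 1319 s [0.0464 0.0896] t [-0.0216  0.0209] z [0.082  0.0832]
wrist 0.07 0.095 385 s [0.0561 0.0795] t [-0.0056  0.0052] z [0.108  0.1126]
scene -0.07 0.078 264 s [-0.0934 -0.0498] t [-0.0216  0.022 ] z [0.0825 0.0853]
scene -0.07 0.095 111 s [-0.0832 -0.0591] t [-0.0074  0.0057] z [0.1046 0.1128]
scene 0 0.078 252 s [-0.0208  0.0228] t [-0.0212  0.0222] z [0.0824 0.0852]
scene 0 0.095 114 s [-0.0114  0.013 ] t [-0.0065  0.0065] z [0.1048 0.1129]
scene 0.07 0.078 229 s [0.0453 0.0898] t [-0.021   0.0224] z [0.0823 0.0849]
scene 0.07 0.095 103 s [0.0554 0.079 ] t [-0.0062  0.0069] z [0.1049 0.113 ]
t 28.05 pos [0.6224 0.0702 0.2344] rot [ 1.7984e+02  1.0000e-02 -8.0660e+01] q [  6.  16.  22.  96.   0. -93.] open 0.0426 F [-0.3  1.1 -1.1]
shift [ 0.3858  0.2777 -0.0049] turn [ 0.13 -0.12 92.34] rows>= 12.9
```

View pics/scene13.png

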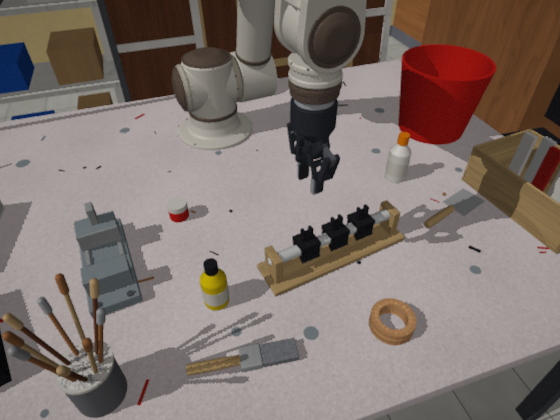

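View pics/top13.png

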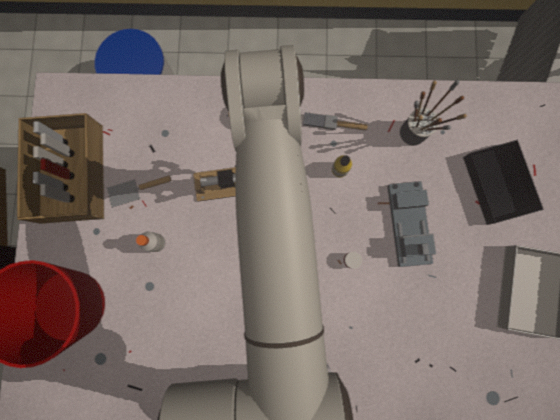

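play_rows(
  targets=[
    {"fingers": 0, "x": 0.386, "y": 0.278, "z": -0.005, "wx": 0, "wy": 0, "wz": 92.4},
    {"fingers": 0, "x": 0.386, "y": 0.278, "z": -0.005, "wx": 0, "wy": 0, "wz": 92.4},
    {"fingers": 0, "x": 0.386, "y": 0.278, "z": -0.005, "wx": 0, "wy": 0, "wz": 92.4},
    {"fingers": 0, "x": 0.386, "y": 0.278, "z": -0.005, "wx": 0, "wy": 0, "wz": 92.4},
    {"fingers": 0, "x": 0.386, "y": 0.278, "z": -0.005, "wx": 0, "wy": 0, "wz": 92.4},
    {"fingers": 0, "x": 0.386, "y": 0.278, "z": -0.005, "wx": 0, "wy": 0, "wz": 92.4},
    {"fingers": 0, "x": 0.386, "y": 0.278, "z": -0.005, "wx": 0, "wy": 0, "wz": 92.4},
    {"fingers": 0, "x": 0.386, "y": 0.278, "z": -0.005, "wx": 0, "wy": 0, "wz": 92.4},
    {"fingers": 0, "x": 0.386, "y": 0.278, "z": -0.005, "wx": 0, "wy": 0, "wz": 92.4},
    {"fingers": 0, "x": 0.386, "y": 0.278, "z": -0.005, "wx": 0, "wy": 0, "wz": 92.4},
    {"fingers": 0, "x": 0.386, "y": 0.278, "z": -0.005, "wx": 0, "wy": 0, "wz": 92.4},
    {"fingers": 0, "x": 0.386, "y": 0.278, "z": -0.005, "wx": 0, "wy": 0, "wz": 92.4},
    {"fingers": 0, "x": 0.386, "y": 0.278, "z": -0.005, "wx": 0, "wy": 0, "wz": 92.4},
    {"fingers": 0, "x": 0.386, "y": 0.278, "z": -0.005, "wx": 0, "wy": 0, "wz": 92.4},
    {"fingers": 0, "x": 0.386, "y": 0.278, "z": -0.005, "wx": 0, "wy": 0, "wz": 92.4},
    {"fingers": 0, "x": 0.386, "y": 0.278, "z": -0.005, "wx": 0, "wy": 0, "wz": 92.4},
    {"fingers": 0, "x": 0.386, "y": 0.278, "z": -0.005, "wx": 0, "wy": 0, "wz": 92.4},
  ],
)

```text
time: 29.47
ee_pos: [0.4115, -0.3551, 0.241]
tcp_rot: [180.0, -0.0, -172.8]
wrist_force: [0.2, 0.4, 0.1]
opening: 0.0427
```

```bash
python3 shot.py wrist 14; python3 vprof.py 14; python3 - <<'E'
from an import *
p,d,C,cal=load('wrist',14); P=C.reshape(-1,3); P=P[~np.isnan(P[:,0])]
m=(P[:,2]>.1135)&(P[:,2]<.121)&(np.hypot(P[:,0]-.411,P[:,1]+.356)<.04); print(rect(P[m][:,:2]))
E
python3 plan.py .411 -.3556 .093 187
```

```text
mid
-0.070:[25] -0.066:[25] -0.062:[46] -0.058:[102] -0.054:[310] -0.050:[117] -0.046:[117] -0.042:[117] -0.038:[117] -0.034:[117] -0.030:[117] -0.026: -0.022: -0.018: -0.014:[74] -0.010:[74] -0.006:[74] -0.002:[74] 0.002: 0.006: 0.010: 0.014: 0.018:[24] 0.022:[25] 0.026:[25] 0.030:[25] 0.034:[24] 0.038:[24] 0.042:[24] 0.046:[24] 0.050:[25] 0.054:[24] 0.058:[25] 0.062:[24] 0.066:[24] 0.070:[25] 0.074:[25] 0.078:[25] 0.082:[51] 0.086:[68] 0.090:[68] 0.094:[68] 0.098:[69] 0.102:[68] 0.106:[68] 
side
-0.070:[25] -0.066:[24] -0.062:[311] -0.058:[311] -0.054:[303] -0.050:[75] -0.046:[74] -0.042:[75] -0.038:[75] -0.034:[75] -0.030:[75] -0.026:[74] -0.022:[74] -0.018:[74] -0.014:[74] -0.010:[74] -0.006:[74] -0.002:[74] 0.002: 0.006: 0.010: 0.014: 0.018:[25] 0.022:[25] 0.026:[25] 0.030:[25] 0.034:[25] 0.038:[24] 0.042:[25] 0.046:[25] 0.050:[24] 0.054:[24] 0.058:[25] 0.062:[24] 0.066:[24] 0.070:[25] 0.074:[24] 0.078:[25] 0.082:[49] 0.086:[69] 0.090:[68] 0.094:[68] 0.098:[69] 0.102:[69] 0.106:[68] 
([410.8, -355.2], [30.0, 15.8], 6.9)
t 29.52 pos [ 0.4116 -0.3551  0.2411] rot [ 1.7999e+02 -1.0
[... 380 characters left out ...]
                                                           ~~~~~~~~~~~~~^^^^^^^^^^^^^
    return _quantile_unchecked(
        a, q, axis, out, overwrite_input, method, keepdims, weights)
    return _ureduce(a,
                    func=_quantile_ureduce_func,
    ...<5 lines>...
                    overwrite_input=overwrite_input,
                    method=method)
    r = func(a, **kwargs)
    result = _quantile(arr,
                       quantiles=q,
    ...<2 lines>...
                       out=out,
                       weights=wgt)
    slices_having_nans = np.isnan(arr[-1, ...])
                                  ~~~^^^^^^^^^
IndexError: index -1 is out of bounds for axis 0 with size 0
```

View pics/wrist14.png

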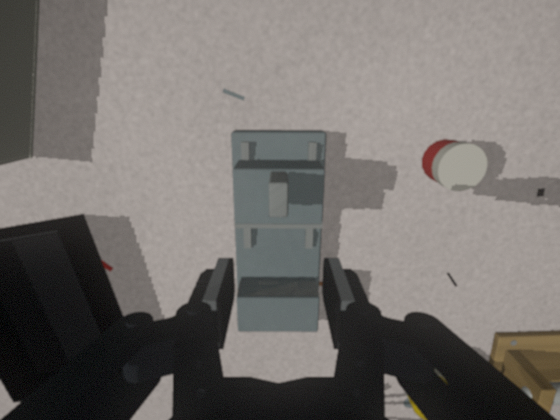

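play_rows(
  targets=[
    {"fingers": 0, "x": 0.0007, "y": 0, "z": 0.03, "wx": 0, "wy": 0, "wz": 0},
    {"fingers": 0, "x": 0.0007, "y": 0, "z": 0.06, "wx": 0, "wy": 0, "wz": 0},
    {"fingers": 0, "x": 0.0007, "y": 0, "z": 0.085, "wx": 0, "wy": 0, "wz": 0},
    {"fingers": 0, "x": 0.0007, "y": 0, "z": 0.105, "wx": 0, "wy": 0, "wz": 0},
    {"fingers": 0, "x": 0.0007, "y": 0, "z": 0.12, "wx": 0, "wy": 0, "wz": 0},
    {"fingers": 0, "x": 0.0007, "y": 0, "z": 0.135, "wx": 0, "wy": 0, "wz": 0},
    {"fingers": 0, "x": 0.0007, "y": 0, "z": 0.147, "wx": 0, "wy": 0, "wz": 0},
    {"fingers": 0, "x": 0.0007, "y": 0, "z": 0.147, "wx": 0, "wy": 0, "wz": 0},
    {"fingers": -1, "x": 0.0007, "y": 0, "z": 0.147, "wx": 0, "wy": 0, "wz": 0},
    {"fingers": -1, "x": 0.0007, "y": 0, "z": 0.147, "wx": 0, "wy": 0, "wz": 0},
    {"fingers": -1, "x": 0.0007, "y": 0, "z": 0.147, "wx": 0, "wy": 0, "wz": 0},
    {"fingers": -1, "x": 0.0007, "y": 0, "z": 0.147, "wx": 0, "wy": 0, "wz": 0},
    {"fingers": -1, "x": 0.0007, "y": 0, "z": 0.147, "wx": 0, "wy": 0, "wz": 0},
    {"fingers": -1, "x": 0.0007, "y": 0, "z": 0.147, "wx": 0, "wy": 0, "wz": 0},
  ],
)

```text
time: 30.68
ee_pos: [0.4108, -0.3552, 0.0956]
tcp_rot: [180.0, 0.1, -173.0]
wrist_force: [-0.9, 7.0, 1.1]
opening: 0.0155
```

play_rows(
  targets=[
    {"fingers": -1, "x": -0.004, "y": 0, "z": 0, "wx": 0, "wy": 0, "wz": 0},
    {"fingers": -1, "x": -0.009, "y": 0, "z": 0, "wx": 0, "wy": 0, "wz": 0},
    {"fingers": -1, "x": -0.015, "y": 0, "z": 0, "wx": 0, "wy": 0, "wz": 0},
    {"fingers": -1, "x": -0.021, "y": 0, "z": 0, "wx": 0, "wy": 0, "wz": 0},
    {"fingers": -1, "x": -0.027, "y": 0, "z": 0, "wx": 0, "wy": 0, "wz": 0},
    {"fingers": -1, "x": -0.033, "y": 0, "z": 0, "wx": 0, "wy": 0, "wz": 0},
    {"fingers": -1, "x": -0.039, "y": 0, "z": 0, "wx": 0, "wy": 0, "wz": 0},
    {"fingers": -1, "x": -0.045, "y": 0, "z": 0, "wx": 0, "wy": 0, "wz": 0},
    {"fingers": -1, "x": -0.051, "y": 0, "z": 0, "wx": 0, "wy": 0, "wz": 0},
    {"fingers": -1, "x": -0.057, "y": 0, "z": 0, "wx": 0, "wy": 0, "wz": 0},
    {"fingers": -1, "x": -0.063, "y": 0, "z": 0, "wx": 0, "wy": 0, "wz": 0},
    {"fingers": -1, "x": -0.069, "y": 0, "z": 0, "wx": 0, "wy": 0, "wz": 0},
    {"fingers": -1, "x": -0.074, "y": 0, "z": 0, "wx": 0, "wy": 0, "wz": 0},
    {"fingers": -1, "x": -0.078, "y": 0, "z": 0, "wx": 0, "wy": 0, "wz": 0},
    {"fingers": -1, "x": -0.081, "y": 0, "z": 0, "wx": 0, "wy": 0, "wz": 0},
    {"fingers": -1, "x": -0.081, "y": 0, "z": 0, "wx": 0, "wy": 0, "wz": 0},
  ],
)

```text
time: 32.02
ee_pos: [0.4914, -0.3455, 0.0956]
tcp_rot: [180.0, 0.0, -173.0]
wrist_force: [-0.9, 5.3, 3.3]
opening: 0.0151
```

play_rows(
  targets=[
    {"fingers": -1, "x": -0.002, "y": 0, "z": 0, "wx": 0, "wy": 0, "wz": 0},
    {"fingers": -1, "x": -0.004, "y": 0, "z": 0, "wx": 0, "wy": 0, "wz": 0},
    {"fingers": -1, "x": -0.005, "y": 0, "z": 0, "wx": 0, "wy": 0, "wz": 0},
    {"fingers": -1, "x": -0.006, "y": 0, "z": 0, "wx": 0, "wy": 0, "wz": 0},
    {"fingers": -1, "x": -0.007, "y": 0, "z": 0, "wx": 0, "wy": 0, "wz": 0},
  ],
)

```text
time: 32.43
ee_pos: [0.497, -0.3448, 0.0956]
tcp_rot: [180.0, -0.1, -173.0]
wrist_force: [-13.0, 3.5, 6.3]
opening: 0.0151
```

play_rows(
  targets=[
    {"fingers": -1, "x": -0.001, "y": 0, "z": 0, "wx": 0, "wy": 0, "wz": 0},
    {"fingers": -1, "x": -0.001, "y": 0, "z": 0, "wx": 0, "wy": 0, "wz": 0},
    {"fingers": -1, "x": -0.001, "y": 0, "z": 0, "wx": 0, "wy": 0, "wz": 0},
  ],
)

```text
time: 32.68
ee_pos: [0.4971, -0.3448, 0.0956]
tcp_rot: [180.0, -0.2, -173.1]
wrist_force: [-14.0, 4.9, 6.5]
opening: 0.0154
```

play_rows(
  targets=[
    {"fingers": -0.4, "x": 0, "y": 0, "z": 0, "wx": 0, "wy": 0, "wz": 0},
    {"fingers": 0, "x": 0, "y": 0, "z": 0, "wx": 0, "wy": 0, "wz": 0},
    {"fingers": 0, "x": 0, "y": 0, "z": 0, "wx": 0, "wy": 0, "wz": 0},
    {"fingers": 0, "x": 0, "y": 0, "z": 0, "wx": 0, "wy": 0, "wz": 0},
    {"fingers": 0, "x": 0, "y": 0, "z": 0, "wx": 0, "wy": 0, "wz": 0},
    {"fingers": 0, "x": 0, "y": 0, "z": -0.03, "wx": 0, "wy": 0, "wz": 0},
    {"fingers": 0, "x": 0, "y": 0, "z": -0.06, "wx": 0, "wy": 0, "wz": 0},
    {"fingers": 0, "x": 0, "y": 0, "z": -0.1, "wx": 0, "wy": 0, "wz": 0},
    {"fingers": 0, "x": 0.03, "y": 0, "z": -0.14, "wx": 0, "wy": 0, "wz": 0},
    {"fingers": 0, "x": 0.05, "y": 0, "z": -0.147, "wx": 0, "wy": 0, "wz": 0},
    {"fingers": 0, "x": 0.05, "y": 0, "z": -0.147, "wx": 0, "wy": 0, "wz": 0},
    {"fingers": 0, "x": 0.05, "y": 0, "z": -0.147, "wx": 0, "wy": 0, "wz": 0},
  ],
)

```text
time: 33.68
ee_pos: [0.449, -0.3518, 0.243]
tcp_rot: [-179.9, 0.1, -173.1]
wrist_force: [0.7, 0.9, -0.4]
opening: 0.0429
```

```bash
python3 shot.py wrist 15; python3 shot.py scene 15; python3 shot.py top 15; python3 vprof.py 15 2>/dev/null; python3 onbar.py scene 15;python3 onbar.py top 15; python3 - <<'E'
from an import *
p,d,C,cal=load('wrist',15); P=C.reshape(-1,3); P=P[~np.isnan(P[:,0])]
m=(P[:,2]>.1135)&(P[:,2]<.121)&(np.hypot(P[:,0]-.497,P[:,1]+.345)<.04); print('fin',rect(P[m][:,:2]))
for n in ('top','scene'):
    print(n,[(np.round(o['extent']),round(o['confidence'],2)) for o in bot.look_for('clip1_mid',n)])
cv2.imwrite('pics/w15c.png',cv2.resize(p[80:330,190:370],None,fx=3,fy=2.4,interpolation=cv2.INTER_CUBIC))
E
```

```text
mid
-0.070:[24] -0.066:[24] -0.062:[25] -0.058:[25] -0.054:[25] -0.050:[25] -0.046:[25] -0.042:[25] -0.038:[25] -0.034:[25] -0.030:[24] -0.026:[25] -0.022:[25] -0.018:[313] -0.014:[310] -0.010:[25] -0.006:[25] -0.002:[25] 0.002:[24] 0.006:[24] 0.010:[25] 0.014:[24] 0.018:[25] 0.022:[25] 0.026:[60] 0.030:[102] 0.034:[117] 0.038:[117] 0.042:[117] 0.046:[117] 0.050:[117] 0.054:[117] 0.058:[117] 0.062: 0.066: 0.070: 0.074: 0.078: 0.082:[74] 0.086:[74] 0.090:[69] 0.094:[69] 0.098:[68] 0.102:[68] 0.106:[68] 
side
-0.070:[24] -0.066:[24] -0.062:[25] -0.058:[25] -0.054:[25] -0.050:[25] -0.046:[24] -0.042:[24] -0.038:[25] -0.034:[24] -0.030:[25] -0.026:[25] -0.022:[313] -0.018:[288] -0.014:[25] -0.010:[25] -0.006:[24] -0.002:[24] 0.002:[24] 0.006:[25] 0.010:[25] 0.014:[24] 0.018:[24] 0.022:[25] 0.026:[53] 0.030:[75] 0.034:[75] 0.038:[75] 0.042:[75] 0.046:[74] 0.050:[75] 0.054:[75] 0.058:[74] 0.062:[75] 0.066:[74] 0.070:[74] 0.074:[75] 0.078:[75] 0.082:[74] 0.086:[74] 0.090:[69] 0.094:[68] 0.098:[69] 0.102:[68] 0.106:[68] 
tab s [0.02967694 0.03146119] t [-0.00723034  0.00782272]
scene -0.07 0
[... 260 characters left out ...]
 t [-0.0065  0.0064] z [0.1045 0.1133]
scene 0.07 0.078 236 s [0.0455 0.0894] t [-0.0214  0.0224] z [0.0824 0.0852]
scene 0.07 0.095 106 s [0.0547 0.0783] t [-0.0058  0.0066] z [0.1048 0.113 ]
top -0.07 0.078 178 s [-0.0907 -0.0483] t [-0.0201  0.0232] z [0.0831 0.0866]
top -0.07 0.095 42 s [-0.0802 -0.0588] t [-0.0051  0.0067] z [0.1053 0.1149]
top 0 0.078 174 s [-0.0184  0.0239] t [-0.02    0.0236] z [0.0835 0.0871]
top 0 0.095 41 s [-0.0084  0.0144] t [-0.0041  0.0068] z [0.1061 0.115 ]
top 0.07 0.078 174 s [0.0482 0.091 ] t [-0.0197  0.0239] z [0.0834 0.0864]
top 0.07 0.095 46 s [0.0576 0.0802] t [-0.0039  0.0085] z [0.1057 0.1146]
fin ([497.1, -345.0], [30.4, 15.7], 7.4)
top []
scene []
```

View pics/w15c.png

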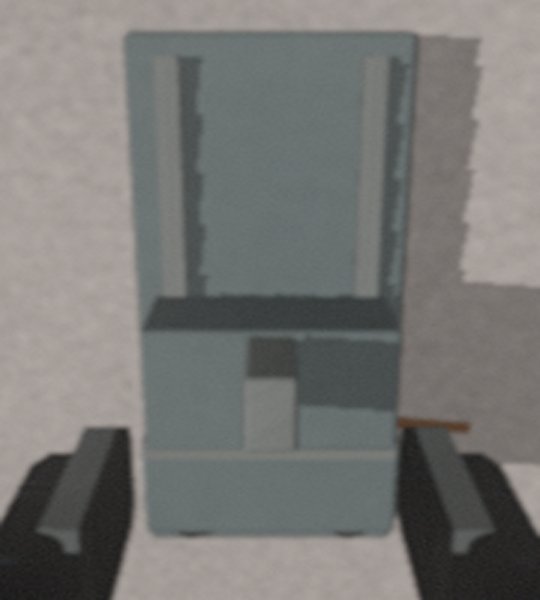

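View pics/scene15.png

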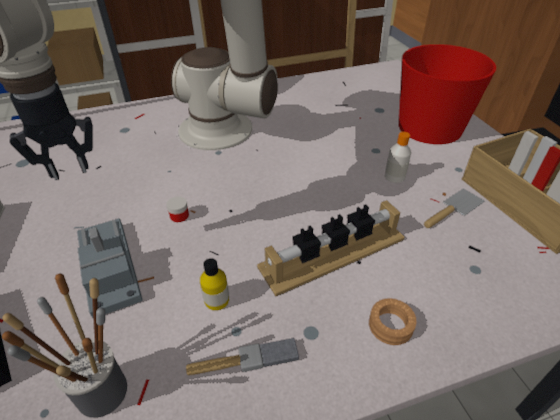

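View pics/top15.png

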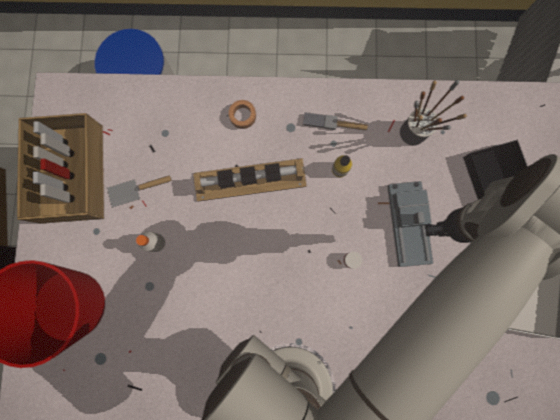

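```bash
python3 -c "
from workcell import bot
print(bot.job_done())"
```

```text
the job is handed in; nothing more can be done
None
```

The job is done and handed in at about 34 s of the 210 s limit. I opened the vise to a gap of about 87 mm and lifted the mended clip out. It and both loose clips (only two were on the table) are snapped onto the tube, tabs up. I then pushed the empty vise shut.

- **Clips:** in the wrist and scene cameras all three have the bridge top at about 82.5 mm and the tab top at about 113 mm. That matches a fully seated clip. They sit about 70 mm apart along the tube, between the posts.
- **Vise:** the jaw came up solid against the fixed jaw. It took 13–14 N with no further movement, against about 4 N of sliding friction. The wrist camera shows no visible gap, and the fin had moved 44.7 mm from its starting place, against a starting gap of about 45 mm.
- **Bottles and pot:** all stand where they were, and no clip is left loose on the table.
- **Disagreements:** the wrist and scene cameras placed the tube about 1.3 mm apart sideways. The first clip met a brief 13 N side force while seating, which I eased off before letting go. The trained network found none of the loose clips, either at the start or in the final check. I located them from the pictures and depth readings instead.

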